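Lock the injector rollover stand with its linch pin

ROBOT

A 6-joint arm with a two-finger parallel gripper is mounted at the origin on a cart in front of the work surface, level with it; the furniture and walls round the work are solid. World frame = base frame: x ahead of the robot, y to its left, z up, the work surface at z = 0. Lengths are in m, angles in rad, forces in N, time in s.
With the tool pointing down it reaches from about 0.25 to 0.775 m from the base axis. Payload 4 kg.
Tool frame: the origin (TCP) lies on the centre line of the jaws, within the pads' length; the fingertips stand 8 mm ahead of it and the grasp point (between the pads) lies 11 mm behind it; y points along the fingers, x is the direction in which the jaws open and shut, and the axes are right-handed (so a half turn about y gives the same grasp; the last joint's range is limited). The gripper opens to 94 mm and grips with 3 to 60 N. Pads are 16 mm wide; open, the fingers measure 119 mm over their backs; the gripper's body (75 mm by 177 mm) begins 78 mm behind the grasp point.
Start: joints at [1.075, 0.087, 1.371, -0, 1.684, -0.103], TCP at [0.211, 0.508, 0.214] pointing down, gripper open.
Joint ranges: [-3.1, 3.1], [-0.76, 2.03], [0.27, 2.55], [-1.08, 4.22], [0.17, 2.65], [-2.57, 2.57]. Speed limits (rad/s): [2.79, 2.79, 3.14, 3.14, 3.14, 3.14].

INTERFACE

Orientations are given as [roll, pitch, yaw] about the fixed x, y, z axes, in that order (R = Rz(yaw) Ry(pitch) Rx(roll)).
In Python, from bench import robot gives the robot as it stands.
- The arm moves only by the tool step_arm, never from a script. Its argument "commands" is a list of rows, each an object with "xyz": the shift along the world's x, y, z in m, a list of three; "twist": the turn, a rotation vector about the world's x, y, z in degrees, a list of three. In form: [{"xyz": [tx, ty, tz], "twist": [ax, ay, az]}, ...]. A call has 1 to 12 rows; each row is the pose to reach, as a shift and turn from the pose commanded when the call began; what a row does not reach only later rows make up. A row lasts 1/12 s, in which the tool goes at most 41.7 mm and 7.16 degrees, less where a joint would pass 70% of its speed; a pose out of reach is approached as far as the arm can. A call with a gripper value outside its range is refused whole. "fingers" is the closure in counts, from 0 (fully open) to 255 (shut), set as the call begins (left out, the last holds). The fingers move at their own pace and stop on an object; the grip force is fixed at half the most. Time passes only in rows, so rows that repeat a pose let the fingers close. It gives the time, the measured TCP pose, the force and the opening at its end, in the units of the state.
- robot.get_obs(): the state, without advancing time (a new reading comes with each control period).
- robot.snapshot(name): name is "scene" or "top"; returns (picture, depth): 400x640x3 uint8, red, green, blue; 400x640 float32, m along the optical axis (not along the pixel's ray), 0 where there is no reading.
- robot.camera_info(name): a dict with "fx", "fy", "cx", "cy" (pixels), "k1" (the pictures are not rectified: a ray, as slopes to the right and down, at radius r is drawn at 1 + k1 r^2 times it, then the intrinsics apply), "R" (3x3) and "t" (3): a world point X has camera coordinates R X + t. Camera axes: x right, y down, z forward; pixel columns grow to the right and rows downward; lengths in m; the calibration is good to about 2 mm. A picture is of the moment at which its call begins. camera_info takes no time and is no camera call.
- robot.close_job(): hands the job in, once; it reports no verdict.
The state is a dict: "time": time; "joint_positions": joint angles; "qvel": joint speeds; "joint_torque": joint torques, N m; "tool_pos": TCP position; "ee_rot": TCP orientation; "wrist_force": force on the tool from outside, world axes, zero at the start; "wrist_torque": the same for the moment, N m; "width": finger opening in m.
Only numpy, scipy, OpenCV 4.12 (cv2) and the standard library are available. Lean on these libraries where they do the work, as an engineer would, in place of code of your own. Each camera call takes 0.05 s, during which the arm holds its last target.

TASK

Lock the swivel head of the rollover stand: stand the linch pin in the bore on top of the sleeve with its bail pointing out over the sleeve's free end, and swing the head by its ball lever away from you until you feel the pin drop into the hidden cross-hole of the spindle. Then press the pin fully home, shoulder on the boss, and flip its sprung bail down over the sleeve end so that it snaps shut round the pin's point. Go by feel and never force the pin: once it has dropped in, lean no further on the lever.

Things in the scene. Friction and masses are not known exactly. Their poses are not given: they have to be found in the camera images.
- linch_pin: Loose steel linch pin, about 0.1 kg, upright in one of the tool block's two holes. Origin: centre of the underside of its round shoulder (20 mm across, 3 mm thick); own z up. Below it a round shank, 10 mm diameter, to z = -72 mm, its end chamfered by less than 1 mm. The sprung bail hangs on a pivot along own y at z = 6 mm.
- pin_grip (a point): Centre of the pin's flat-sided steel grip: 14 mm along the pin's own x, 18 mm along its own y, from z = 11 to 38 mm above the shoulder's underside (this point: z = 26 mm).
- bail (a joint): Angle of the pin's bail, a U-shaped ring of 5 mm wire, 49 mm wide. 0: open, straight out along the pin's own +x, square to the shank. 1.46 rad: shut, folded down with its bow against the shank near the point. An over-centre spring holds it at either end: folding it takes about 1.5 N down at the bow, and past 0.6 rad it snaps shut by itself.
- bail_bow (a point): Middle of the bail's bow (wire centre), 68 mm from the pivot. A push straight down on the open bow, about 62 mm out from the pin's axis and to 45 mm below the pivot, takes it past its dead centre.
- rollover_stand: Grey rollover stand bolted to the bench. Origin: centre of the underside of its base plate (108 x 88 mm), z up. A column (x = -28 to 8 mm) carries a level sleeve, 34 mm diameter, axis along own x at z = 140 mm, x = -35 to +49.5 mm (free end), in which a 24 mm steel spindle turns. Column and sleeve block the bail elsewhere: it folds only over the free end, pin's own x along the stand's own x.
- bore_mouth (a point): Centre of the bore's upper mouth in the steel boss (19 x 22 mm) on the sleeve: stand's own (40, 0, 178) mm. Bore 11 mm, countersunk 2.5 mm, straight down. The spindle closes it 26 mm below the mouth until the spindle's cross-hole (10.8 mm) comes round underneath; a pin put in earlier stands on the spindle, its shoulder about 46 mm above the boss.
- bore_foot (a point): Centre of the bore's lower end, in the sleeve's lower wall, 56 mm below its mouth. A ball plunger there grips the shank: about the last 20 mm of the pin's way take a push of 5 to 10 N, and 15 N is plenty; the pin is home when its shoulder meets the boss.
- lever_ball (a point): Centre of the head's black lever ball, 24 mm diameter, 70 mm from the spindle axis on a 10 mm rod, at x = -46 mm of the stand. It swings round that axis (follow its arc); 1 to 2.5 N square to the lever turns it, friction holds it. It starts 1.1 rad to the stand's own -y of upright to 0.6 rad to +y; push it on to +y until the cross-hole lines up, anywhere from 0.1 to 0.95 rad past upright.
- swivel_head: The head, clamped on the spindle at whatever tilt suits the work, so its attitude does not show where the spindle's cross-hole is. Origin on that axis, above the stand's origin; its own z points along the lever, own x along the sleeve axis. It carries the lever and the cradle with a unit injector, which lies crosswise at own x = -73 to -132 mm, beside the lever.
- pin_block: Wooden tool block 44 x 104 x 76 mm, fixed; origin: centre of its underside. Its two holes (11.6 mm, right through) lie at own y = -34 and +34 mm; the linch pin and the drift stand in them with their shoulders on its top.
- drift: Plain aligning drift stuck fast in the block's other hole: a dark round knurled handle, 15 mm diameter, 44 mm tall, over a tapered shank, no bail. Not needed. Origin: underside of the handle.

How it is judged:
By the outcome, as a careful person would: the job done as asked, in the order asked, and still so for the second after the job is handed in, with the robot touching nothing.
It also fails if it takes over 64 s, if anything falls off the work surface, if the arm or the gripper's body presses on something with over 40 N, if the wrist force passes 120 N, or if a joint passes its speed limit or range.

## Working session

There is one attempt and no reset: what is moved stays moved. The work goes in short steps, Python scripts to look and compute and a tool call to move; the robot and the scene stay as the last step left them, time stands still between calls to the robot, and variables do not carry over. Pictures are saved under pics/ and viewed, and the job is handed in when it is done.

Besides the shell and the picture viewer there is one more tool, called after ">>>" by a JSON object that holds its "name" and its "arguments". step_arm: Moves the arm, as the interface text tells. Its arguments: {"type":"object","properties":{"commands":{"type":"array"},"fingers":{"type":"number"}},"required":["commands"]}

```bash
ls; mkdir -p pics
cat > h.py <<'E'
import numpy as np, cv2
from bench import robot
def snap(tag):
    for n in ("scene","top"):
        p,d=robot.snapshot(n); np.savez(f"pics/{tag}_{n}.npz",p=p,d=d)
        cv2.imwrite(f"pics/{tag}_{n}.png",p[:,:,::-1])
def crop(tag,n,x0,y0,x1,y1,s,out):
    p=np.load(f"pics/{tag}_{n}.npz")["p"][y0:y1,x0:x1,::-1]
    cv2.imwrite(f"pics/{out}.png",cv2.resize(p,None,fx=s,fy=s,interpolation=cv2.INTER_CUBIC))
def K(n):
    c=robot.camera_info(n); return c,np.array([[c["fx"],0,c["cx"]],[0,c["fy"],c["cy"]],[0,0,1.]]),np.array([c["k1"],0,0,0,0.])
def ray(n,u,v):
    c,k,D=K(n); q=cv2.undistortPoints(np.array([[[u,v]]],float),k,D)[0,0]
    R=np.array(c["R"]);t=np.array(c["t"]); return -R.T@t, R.T@np.array([q[0],q[1],1.])
def atz(n,u,v,z):
    o,d=ray(n,u,v); return o+d*(z-o[2])/d[2]
def dep(tag,n,u,v):
    d=np.load(f"pics/{tag}_{n}.npz")["d"]; o,r=ray(n,u,v); return o+r*d[int(round(v)),int(round(u))]
def tri(a,b):
    o1,d1=ray("scene",*a);o2,d2=ray("top",*b)
    A=np.stack([d1,-d2],1);s=np.linalg.lstsq(A,o2-o1,rcond=None)[0]
    p,q=o1+s[0]*d1,o2+s[1]*d2; return (p+q)/2,np.linalg.norm(p-q)
def proj(n,X):
    c,k,D=K(n); R=np.array(c["R"]); return cv2.projectPoints(np.atleast_2d(np.array(X,float)),cv2.Rodrigues(R)[0],np.array(c["t"],float),k,D)[0][:,0]
E
python3 -c "
from h import *
snap('a');print(robot.get_obs());print(robot.camera_info('scene'),robot.camera_info('top'))"
```

```text
pics
{'time': 0.1, 'joint_positions': array([ 1.07492780e+00,  8.79187430e-02,  1.37205618e+00, -4.38746860e-05,
        1.68361199e+00, -1.03143623e-01]), 'qvel': array([ 7.13871133e-04, -2.26620973e-03, -2.15531206e-03,  1.05137202e-03,
       -6.34173897e-04, -6.20885476e-05]), 'joint_torque': array([ 3.00659238e-03, -3.41251767e+01, -3.03302479e+01,  7.20316591e-02,
        3.03498027e-02, -8.18768285e-05]), 'tool_pos': array([0.21030608, 0.50769894, 0.21242445]), 'ee_rot': array([-1.57063437,  0.00198815,  1.17806668]), 'wrist_force': array([ 0.25519744, -0.64090015, -0.864728  ]), 'wrist_torque': array([-0.01949376,  0.03603798,  0.05319085]), 'width': 0.09423855371215005}
{'fx': 467.93928962306023, 'fy': 467.93928962306023, 'cx': 322.26849700298266, 'cy': 198.11626620450224, 'k1': -0.07286903789718417, 'R': array([[ 0.64755237, -0.76167836, -0.0228474 ],
       [-0.3210983 , -0.24555035, -0.9146589 ],
       [ 0.69106571,  0.5996258 , -0.40358034]]), 't': array([-0.21231307,  0.33859636,  0.45531178])} {'fx': 460.66724908599923, 'fy': 460.66724908599923, 'cx': 322.05700818597103, 'cy': 194.38926824844302, 'k1': -0.11987427359094553, 'R': array([[ 0.02942056, -0.99954774, -0.00622455],
       [-0.98819779, -0.0281488 , -0.15057478],
       [ 0.15033146,  0.01058108, -0.98857903]]), 't': array([0.13592924, 0.51706326, 1.02963618])}
```

View pics/a_scene.png

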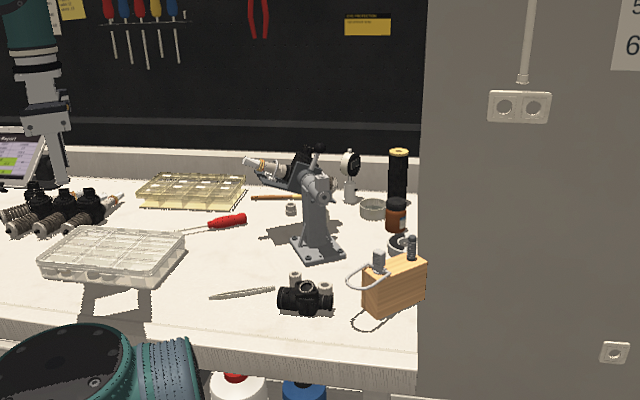

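View pics/a_top.png

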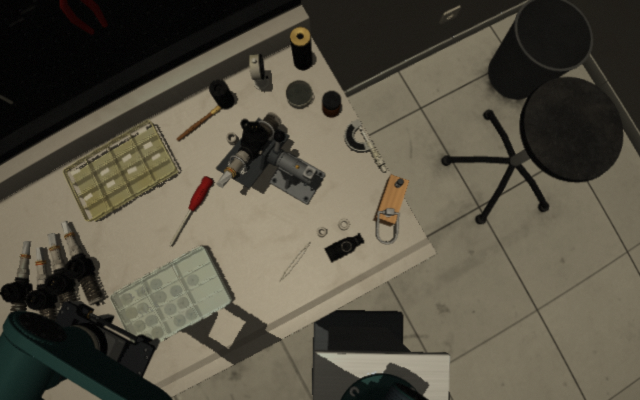

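The scene view shows the stand around (318,200), and the block at (395,285) with the pin (380,262) and its bail towards the lower left. In the top view the sleeve points lower right.

```bash
python3 -c "
from h import *
crop('a','scene',235,135,435,325,4,'c1');crop('a','top',215,95,415,245,4,'c2')"
```

```text
(no output)
```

View pics/c1.png

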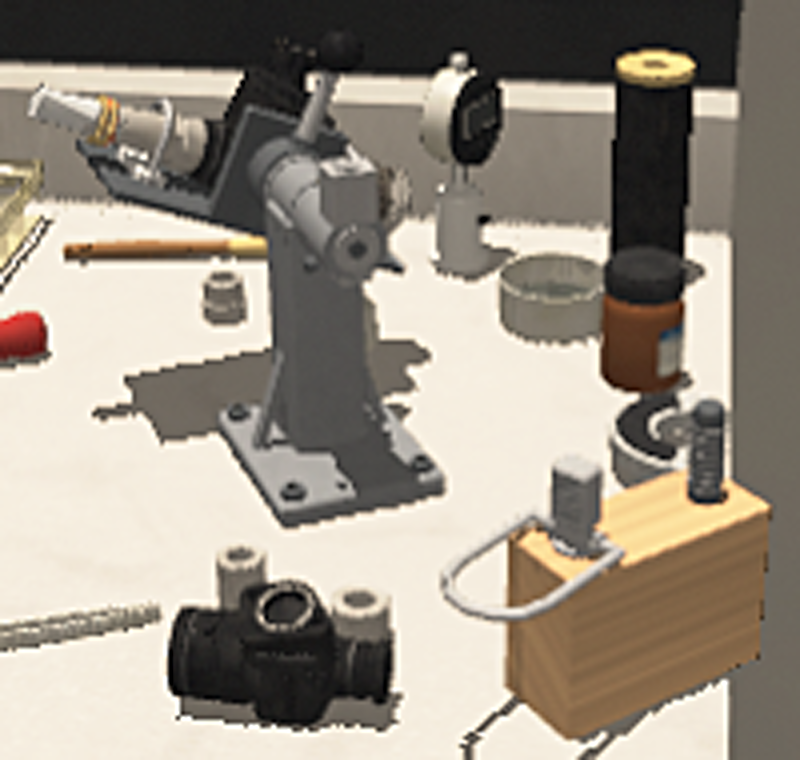

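View pics/c2.png

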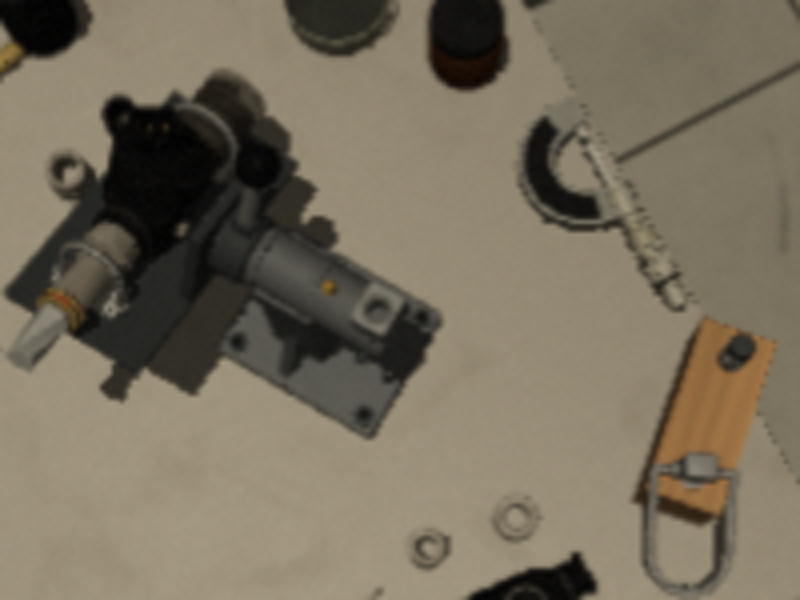

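The pictures are clear: bore mouth in scene is ~(321,176) and in top ~(309.7,172.7). Now computing positions.

```bash
python3 -c "
from h import *
np.set_printoptions(precision=4,suppress=True)
S=lambda x,y:(235+x/4,135+y/4)
T=lambda x,y:(215+x/4,95+y/4)
print('bore',atz('scene',*S(345,163),.178),atz('top',*T(379,311),.178),tri(S(345,163),T(379,311)))
print('sleeve base plate corners z=.01?', [atz('top',*T(*p),.008) for p in [(373,438),(441,318)]],[atz('scene',*S(*p),.008) for p in [(285,517),(443,482),(221,415)]])
print('ball',tri(S(339,50),T(258,163)), dep('a','scene',*S(339,50)),dep('a','top',*T(258,163)))
print('pin top',tri(S(576,463),T(702,464)),dep('a','top',*T(702,464)),atz('top',*T(702,464),.114),atz('scene',*S(576,463),.114))
print('drift top',tri(S(709,408),T(744,344)),atz('top',*T(744,344),.12))
print('bow',tri(S(480,596),T(688,588)),atz('top',*T(688,588),.082),atz('scene',*S(452,588),.082))
print('block corners',[atz('scene',*S(*p),.076) for p in [(511,530),(572,572),(770,508)]],[atz('top',*T(*p),.076) for p in [(705,316),(775,342),(716,516),(645,488)]])
"
```

```text
bore [0.5402 0.1776 0.178 ] [0.5356 0.1757 0.178 ] (array([0.5359, 0.175 , 0.1798]), np.float64(0.0017023905445801995))
sleeve base plate corners z=.01? [array([0.4924, 0.1834, 0.008 ]), array([0.5663, 0.1449, 0.008 ])] [array([0.4945, 0.182 , 0.008 ]), array([0.5675, 0.1422, 0.008 ]), array([0.5492, 0.2777, 0.008 ])]
ball (array([0.6049, 0.2372, 0.2044]), np.float64(0.0018355219819141074)) [0.5976 0.2296 0.2079] [0.6013 0.2367 0.2152]
pin top (array([0.4702, 0.0013, 0.1141]), np.float64(0.00151768794199297)) [0.4699 0.0017 0.1125] [0.4697 0.0019 0.114 ] [0.4709 0.0009 0.114 ]
drift top (array([ 0.5355, -0.0203,  0.1178]), np.float64(0.000951251190350155)) [ 0.5348 -0.0196  0.12  ]
bow (array([0.4063, 0.0028, 0.0848]), np.float64(0.005370475826055951)) [0.4047 0.0045 0.082 ] [0.4095 0.0152 0.082 ]
block corners [array([0.4646, 0.0272, 0.076 ]), array([ 0.4545, -0.0096,  0.076 ]), array([ 0.5443, -0.0475,  0.076 ])] [array([ 0.5584, -0.0045,  0.076 ]), array([ 0.5447, -0.0443,  0.076 ]), array([ 0.4453, -0.0115,  0.076 ]), array([0.4599, 0.0283, 0.076 ])]
```

```bash
python3 -c "
from h import *
crop('a','scene',360,225,435,285,10,'c3');crop('a','top',365,165,425,245,8,'c4');crop('a','scene',290,135,360,205,8,'c5');crop('a','top',255,120,335,180,9,'c6')"
```

```text
(no output)
```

View pics/c3.png

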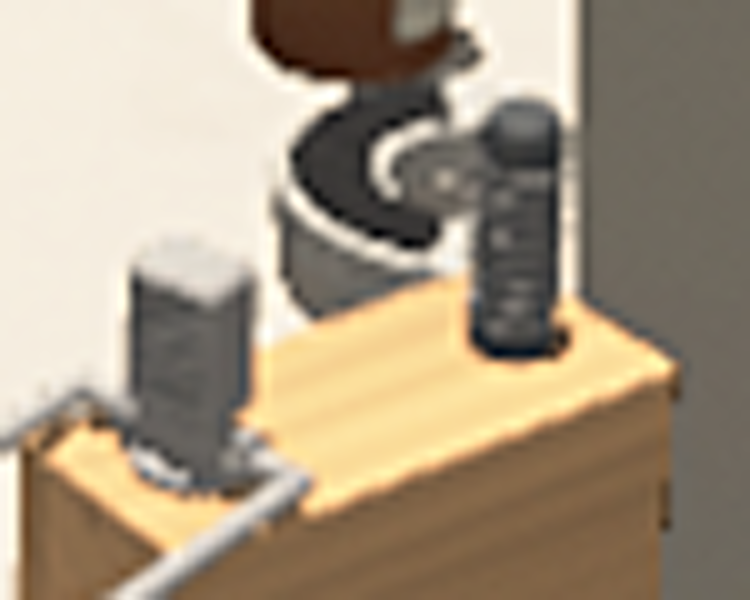

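View pics/c4.png

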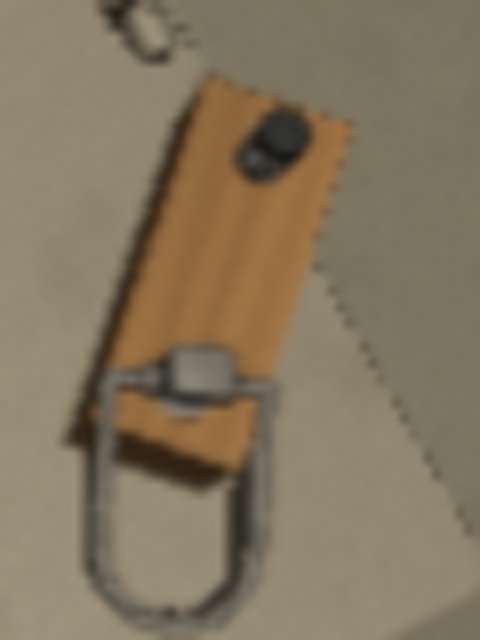

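View pics/c5.png

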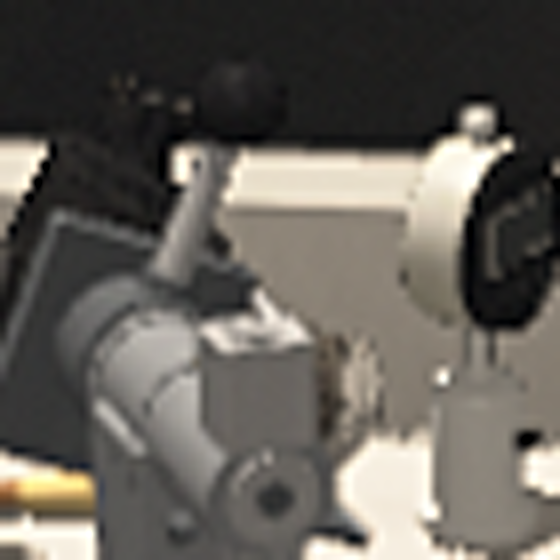

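View pics/c6.png

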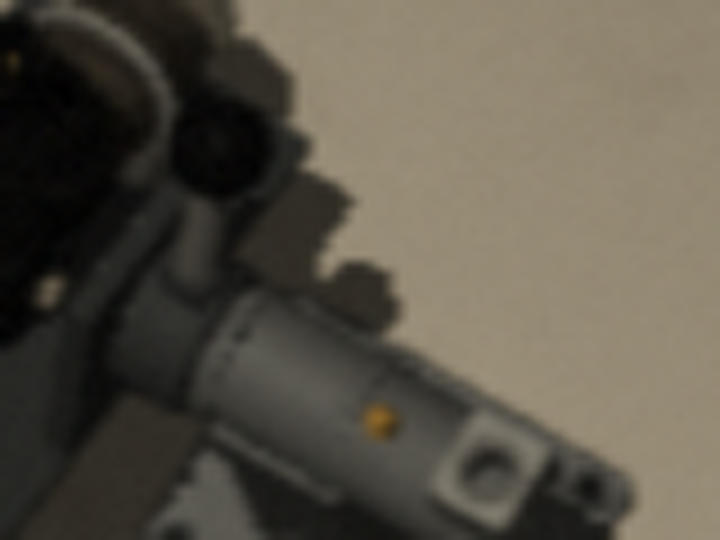

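```bash
cat > fit.py <<'E'
from h import *
from scipy.optimize import least_squares
np.set_printoptions(precision=4,suppress=True)
S=lambda x,y:(235+x/4,135+y/4)
T=lambda x,y:(215+x/4,95+y/4)
T6=lambda x,y:(255+x/9,120+y/9)
T4=lambda x,y:(365+x/8,165+y/8)
S3=lambda x,y:(360+x/10,225+y/10)
def W(p,L):
    c,s=np.cos(p[2]),np.sin(p[2]); L=np.array(L,float)
    return np.stack([p[0]+c*L[:,0]-s*L[:,1],p[1]+s*L[:,0]+c*L[:,1],L[:,2]],1)
def fit(obs,p0):
    def r(p):
        return np.concatenate([(proj(n,W(p,[L]))-np.array([q])).ravel() for n,L,q in obs])
    s=least_squares(r,p0,loss='soft_l1'); print(s.x,np.degrees(s.x[2])); 
    for (n,L,q),e in zip(obs,r(s.x).reshape(-1,2)): print(n,L,e)
    return s.x
bx=[(30.5,-11),(30.5,11),(49.5,11),(49.5,-11)]
obs=[('top',(.0305,.011,.178),T6(483,408)),('top',(.0495,.011,.178),T6(552,447)),('top',(.0495,-.011,.178),T6(512,528)),('top',(.0305,-.011,.178),T6(436,490)),
('top',(.04,0,.178),T6(492,472)),
('top',(.054,-.044,.008),T(373,438)),('top',(.054,.044,.008),T(441,318)),
('scene',(.054,-.044,.008),S(285,517)),('scene',(.054,.044,.008),S(443,482)),('scene',(-.054,-.044,.008),S(221,415))]
print('stand');p=fit(obs,[.54,.2,-2.07])
print('bore',W(p,[(.04,0,.178)]))
for sc in ('top','scene'):
  print(sc);q=fit([o for o in obs if o[0]==sc],p);print('bore',W(q,[(.04,0,.178)]))
# ball
b=np.array([.6049,.2372,.2044]); c,s=np.cos(p[2]),np.sin(p[2]); d=b[:2]-p[:2]; print('ball stand',c*d[0]+s*d[1],-s*d[0]+c*d[1])
# pin : corners of grip top z=.114
print('pin')
o2=[('top',(-.007,.009,.114),T4(238,347)),('top',(-.007,-.009,.114),T4(175,345)),('top',(.007,-.009,.114),T4(170,390)),('top',(.007,.009,.114),T4(238,395)),
('top',(.0705,0,.082),T4(165,625)),('top',(.0,.027,.082),T4(275,380)),('top',(.0,-.027,.082),T4(102,372)),
]
fit(o2,[.47,.001,3.1])
E
python3 fit.py
```

```text
stand
[ 0.5572  0.2097 -2.0932] -119.92918921980132
top (0.0305, 0.011, 0.178) [ 0.2987 -0.2475]
top (0.0495, 0.011, 0.178) [0.5598 0.1949]
top (0.0495, -0.011, 0.178) [-0.698   0.2565]
top (0.0305, -0.011, 0.178) [-0.1947 -0.3294]
top (0.04, 0, 0.178) [ 0.4084 -0.458 ]
top (0.054, -0.044, 0.008) [-0.6469  0.1096]
top (0.054, 0.044, 0.008) [ 1.6604 -0.7864]
scene (0.054, -0.044, 0.008) [-1.9121  0.0213]
scene (0.054, 0.044, 0.008) [0.7404 0.0189]
scene (-0.054, -0.044, 0.008) [-1.3203  0.459 ]
bore [[0.5372 0.1751 0.178 ]]
top
[ 0.5552  0.211  -2.049 ] -117.39891001201771
top (0.0305, 0.011, 0.178) [-0.2192 -0.0122]
top (0.0495, 0.011, 0.178) [0.2505 0.0819]
top (0.0495, -0.011, 0.178) [-0.5956  0.3801]
top (0.0305, -0.011, 0.178) [-0.3038  0.1439]
top (0.04, 0, 0.178) [ 0.1998 -0.2783]
top (0.054, -0.044, 0.008) [0.0087 0.4505]
top (0.054, 0.044, 0.008) [ 0.9174 -1.2516]
bore [[0.5368 0.1755 0.178 ]]
scene
[ 0.5591  0.2085 -2.0968] -120.1356047981799
scene (0.054, -0.044, 0.008) [-0.8897 -0.2123]
scene (0.054, 0.044, 0.008) [ 1.7634 -0.1273]
scene (-0.054, -0.044, 0.008) [-0.2074  0.2316]
bore [[0.539  0.1739 0.178 ]]
ball stand -0.047612946699628664 0.027652384965209335
pin
[0.4702 0.0017 3.0717] 175.99375287554972
top (-0.007, 0.009, 0.114) [ 0.2292 -0.4147]
top (-0.007, -0.009, 0.114) [-0.1984 -0.9732]
top (0.007, -0.009, 0.114) [-0.0883 -0.1586]
top (0.007, 0.009, 0.114) [-0.2687  0.0247]
top (0.0705, 0, 0.082) [0.3651 1.0382]
top (0.0, 0.027, 0.082) [1.2456 1.111 ]
top (0.0, -0.027, 0.082) [-1.2953 -0.2387]
```

>>> {"name": "step_arm", "arguments": {"commands": [{"xyz": [0.259, -0.506, 0.02], "twist": [0, 0, -71.5]}, {"xyz": [0.259, -0.506, 0.02], "twist": [0, 0, -71.5]}, {"xyz": [0.259, -0.506, 0.02], "twist": [0, 0, -71.5]}, {"xyz": [0.259, -0.506, 0.02], "twist": [0, 0, -71.5]}, {"xyz": [0.259, -0.506, 0.02], "twist": [0, 0, -71.5]}, {"xyz": [0.259, -0.506, 0.02], "twist": [0, 0, -71.5]}, {"xyz": [0.259, -0.506, 0.02], "twist": [0, 0, -71.5]}, {"xyz": [0.259, -0.506, 0.02], "twist": [0, 0, -71.5]}, {"xyz": [0.259, -0.506, 0.02], "twist": [0, 0, -71.5]}, {"xyz": [0.259, -0.506, 0.02], "twist": [0, 0, -71.5]}, {"xyz": [0.259, -0.506, 0.02], "twist": [0, 0, -71.5]}, {"xyz": [0.259, -0.506, 0.02], "twist": [0, 0, -71.5]}], "fingers": 120}}

```text
time: 1.1
tool_pos: [0.4384, 0.0613, 0.2309]
ee_rot: [-1.571, 0.0, -0.07]
wrist_force: [0.7, 0.4, -0.6]
width: 0.0497
```

>>> {"name": "step_arm", "arguments": {"commands": [{"xyz": [0, 0, 0], "twist": [0, 0, 0]}, {"xyz": [0, 0, 0], "twist": [0, 0, 0]}]}}

```text
time: 1.27
tool_pos: [0.4385, 0.0614, 0.2304]
ee_rot: [-1.571, 0.002, -0.075]
wrist_force: [-0.7, 0.2, -0.1]
width: 0.0496
```

>>> {"name": "step_arm", "arguments": {"commands": [{"xyz": [0.0315, -0.0597, 0], "twist": [0, 0, 0]}, {"xyz": [0.0315, -0.0597, -0.04], "twist": [0, 0, 0]}, {"xyz": [0.0315, -0.0597, -0.07], "twist": [0, 0, 0]}, {"xyz": [0.0315, -0.0597, -0.07], "twist": [0, 0, 0]}, {"xyz": [0.0315, -0.0597, -0.07], "twist": [0, 0, 0]}]}}

```text
time: 1.68
tool_pos: [0.4675, 0.0052, 0.1588]
ee_rot: [-1.57, 0.007, -0.068]
wrist_force: [0.1, -0.5, -0.0]
width: 0.0497
```

```bash
python3 -c "
from h import *
snap('b');crop('b','scene',330,180,450,290,6,'d1');crop('b','top',350,150,440,250,6,'d2')
print(robot.get_obs()['tool_pos'])"
```

```text
[0.47048236 0.00495126 0.16334528]
```

View pics/d1.png

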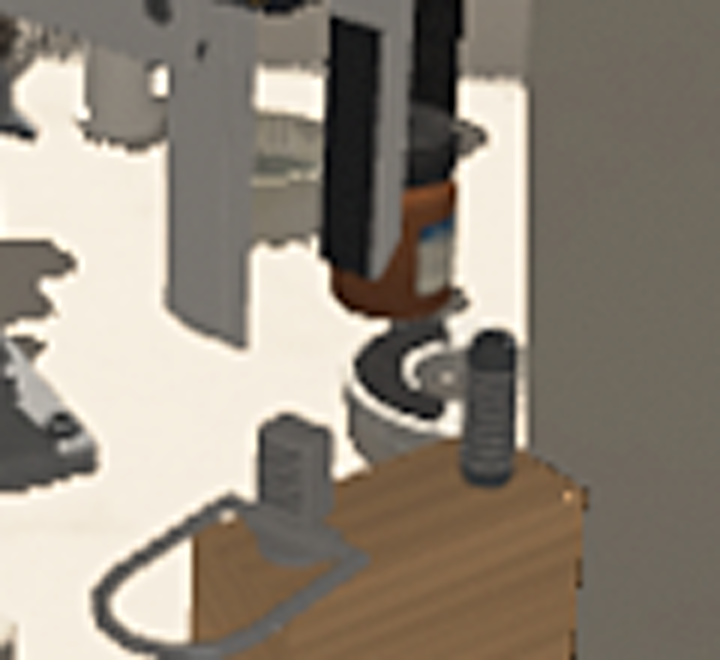

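View pics/d2.png

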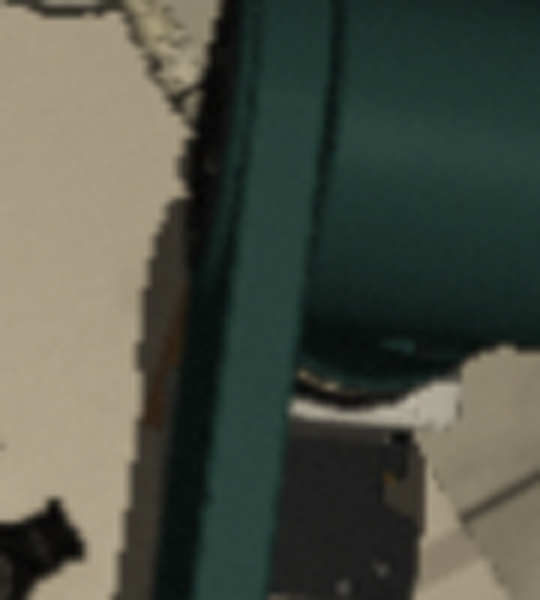

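>>> {"name": "step_arm", "arguments": {"commands": [{"xyz": [0, -0.003, -0.03], "twist": [0, 0, 0]}, {"xyz": [0, -0.003, -0.055], "twist": [0, 0, 0]}, {"xyz": [0, -0.003, -0.055], "twist": [0, 0, 0]}, {"xyz": [0, -0.003, -0.055], "twist": [0, 0, 0]}]}}

```text
time: 2.12
tool_pos: [0.4702, 0.0015, 0.1078]
ee_rot: [-1.571, -0.002, -0.068]
wrist_force: [-0.4, 0.1, 0.4]
width: 0.05
```

```bash
python3 -c "
from h import *
p,d=robot.snapshot('scene'); cv2.imwrite('pics/e1.png',cv2.resize(p[180:290,330:450,::-1],None,fx=6,fy=6,interpolation=cv2.INTER_CUBIC))
o=robot.get_obs();print(o['tool_pos'],o['ee_rot'])"
```

```text
[0.4711565  0.00122513 0.10888819] [-1.5707816  -0.00418317 -0.06866951]
```

View pics/e1.png

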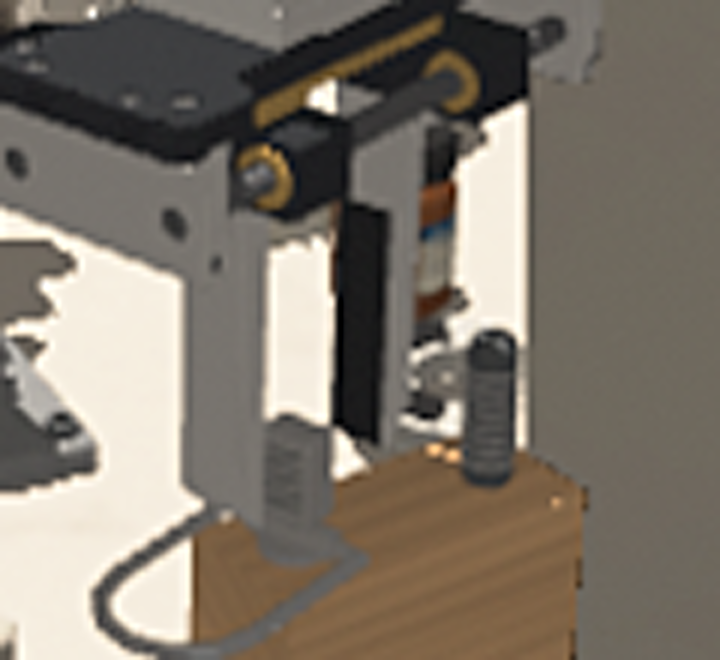

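```bash
python3 -c "
from h import *
X=[(.471-.025-a,.0012+b,.1008) for a in (0,.0125) for b in (-.008,.008,-.011,.011)]
print((proj('scene',X)-[330,180])*6)
print((proj('scene',[(.4702+a,.0017+b,.114) for a in (-.007,.007) for b in (-.009,.009)])-[330,180])*6)
"
```

```text
[[262.89425745 517.29450337]
 [212.06686499 496.96843535]
 [272.56893463 521.16161856]
 [202.67921077 493.2125179 ]
 [234.72970357 538.09196149]
 [183.65162023 517.24576624]
 [244.45427493 542.05874738]
 [174.21977176 513.39443132]]
[[303.64145453 446.3487195 ]
 [246.44775916 424.71831557]
 [333.57288085 424.7383889 ]
 [276.71384451 403.70007703]]
```

>>> {"name": "step_arm", "arguments": {"commands": [{"xyz": [0, 0, -0.015], "twist": [0, 0, 0]}, {"xyz": [0, 0, -0.015], "twist": [0, 0, 0]}, {"xyz": [0, 0, -0.015], "twist": [0, 0, 0]}]}}

```text
time: 2.42
tool_pos: [0.4707, 0.0008, 0.093]
ee_rot: [-1.571, -0.003, -0.069]
wrist_force: [-0.3, 0.0, -0.1]
width: 0.0499
```

>>> {"name": "step_arm", "arguments": {"commands": [{"xyz": [0, 0, 0], "twist": [0, 0, 0]}, {"xyz": [0, 0, 0], "twist": [0, 0, 0]}, {"xyz": [0, 0, 0], "twist": [0, 0, 0]}, {"xyz": [0, 0, 0], "twist": [0, 0, 0]}, {"xyz": [0, 0, 0], "twist": [0, 0, 0]}, {"xyz": [0, 0, 0], "twist": [0, 0, 0]}], "fingers": 255}}

```text
time: 2.92
tool_pos: [0.4698, 0.0006, 0.0912]
ee_rot: [-1.571, -0.0, -0.07]
wrist_force: [-2.5, 0.0, 0.7]
width: 0.0138
```

>>> {"name": "step_arm", "arguments": {"commands": [{"xyz": [0, 0, 0.02], "twist": [0, 0, 0]}, {"xyz": [0, 0, 0.05], "twist": [0, 0, 0]}, {"xyz": [0, 0, 0.085], "twist": [0, 0, 0]}, {"xyz": [0, 0, 0.12], "twist": [0, 0, 0]}, {"xyz": [0, 0, 0.155], "twist": [0, 0, 0]}, {"xyz": [0, 0, 0.19], "twist": [0, 0, 0]}, {"xyz": [0, 0, 0.19], "twist": [0, 0, 0]}, {"xyz": [0, 0, 0.19], "twist": [0, 0, 0]}]}}

```text
time: 3.58
tool_pos: [0.4707, 0.0005, 0.2833]
ee_rot: [-1.571, -0.005, -0.07]
wrist_force: [0.3, 0.2, -3.0]
width: 0.0137
```

```bash
python3 -c "
from h import *
p,d=robot.snapshot('scene'); cv2.imwrite('pics/e2.png',cv2.resize(p[100:300,300:460,::-1],None,fx=4,fy=4)[:600] if 0 else cv2.resize(p[130:280,310:470,::-1],None,fx=4,fy=4))
o=robot.get_obs();print(o['tool_pos'],o['ee_rot'],o['wrist_force'])"
```

```text
[0.46971185 0.00059595 0.28080271] [-1.57081596e+00 -1.21155000e-04 -6.99583934e-02] [-0.13547155  0.73463187 -2.30082019]
```

View pics/e2.png

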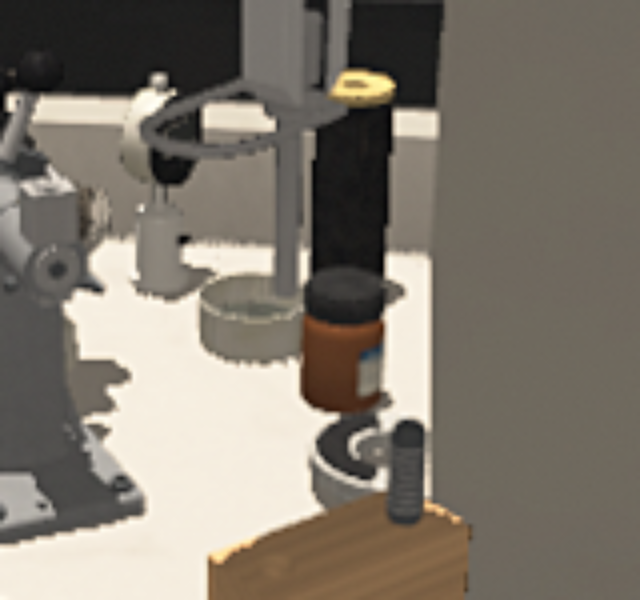

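>>> {"name": "step_arm", "arguments": {"commands": [{"xyz": [0.068, 0.1745, 0.01], "twist": [0, 0, 65.3]}, {"xyz": [0.068, 0.1745, 0.01], "twist": [0, 0, 65.3]}, {"xyz": [0.068, 0.1745, 0.01], "twist": [0, 0, 65.3]}, {"xyz": [0.068, 0.1745, 0.01], "twist": [0, 0, 65.3]}, {"xyz": [0.068, 0.1745, 0.01], "twist": [0, 0, 65.3]}, {"xyz": [0.068, 0.1745, 0.01], "twist": [0, 0, 65.3]}, {"xyz": [0.068, 0.1745, 0.01], "twist": [0, 0, 65.3]}, {"xyz": [0.068, 0.1745, 0.01], "twist": [0, 0, 65.3]}, {"xyz": [0.068, 0.1745, 0.01], "twist": [0, 0, 65.3]}, {"xyz": [0.068, 0.1745, 0.01], "twist": [0, 0, 65.3]}, {"xyz": [0.068, 0.1745, 0.01], "twist": [0, 0, 65.3]}, {"xyz": [0.068, 0.1745, 0.01], "twist": [0, 0, 65.3]}]}}

```text
time: 4.63
tool_pos: [0.5372, 0.1749, 0.2893]
ee_rot: [-1.568, 0.002, 1.067]
wrist_force: [0.3, -0.0, -0.9]
width: 0.0133
```

```bash
python3 -c "
from h import *
snap('f');crop('f','scene',270,80,390,220,5,'f1');crop('f','top',230,100,370,240,5,'f2')
o=robot.get_obs();print(o['tool_pos'],o['ee_rot'],o['wrist_force'])"
```

```text
[0.53747875 0.17498836 0.29024983] [-1.56968093e+00  8.43877997e-04  1.06801611e+00] [-0.35324382  0.04730492 -1.94870067]
```

View pics/f1.png

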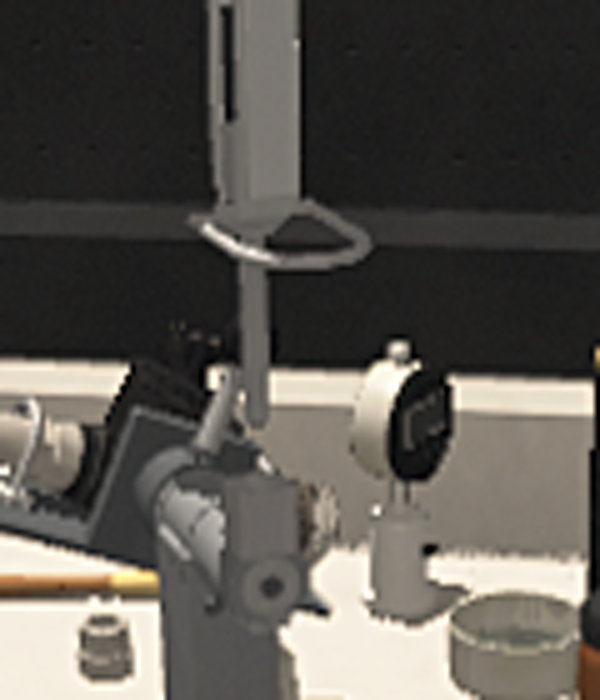

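View pics/f2.png

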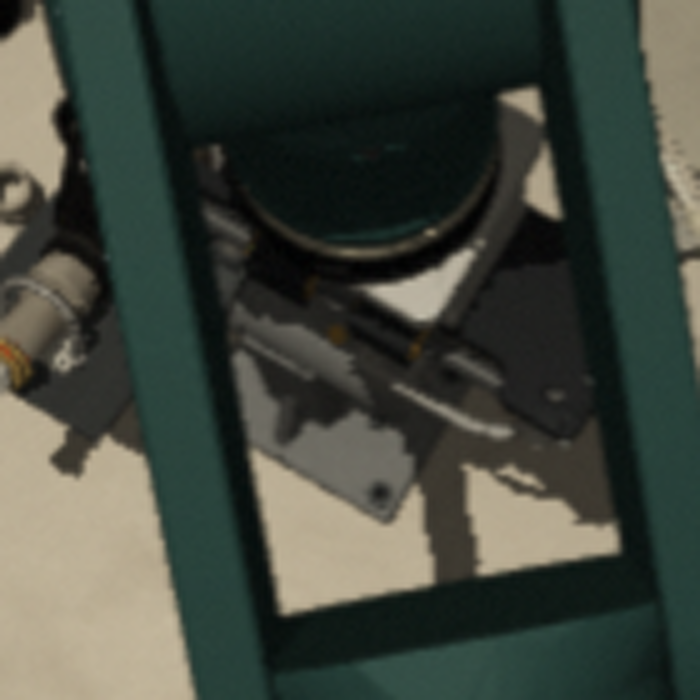

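```bash
python3 -c "
from h import *
crop('f','scene',305,155,340,210,11,'f3')
import cv2
a=cv2.imread('pics/f3.png');
p=np.load('pics/a_scene.npz')['p'][155:210,305:340,::-1]
b=cv2.resize(p,None,fx=11,fy=11,interpolation=cv2.INTER_CUBIC)
f=lambda x:np.clip((x/255.)**.6*255,0,255).astype(np.uint8)
cv2.imwrite('pics/f4.png',np.hstack([f(b),f(a)]))
d=np.load('pics/f_scene.npz')['d']; print(np.round(d[160:182,312:332:2],3))
"
```

```text
[[0.974 0.935 0.94  1.227 0.841 0.842 1.229 1.226 1.224 1.225]
 [0.94  0.935 0.938 1.232 0.841 0.84  1.226 1.224 1.228 1.22 ]
 [0.941 0.937 0.939 1.231 0.844 0.841 1.228 1.226 1.223 1.227]
 [0.934 0.935 0.938 1.234 0.841 0.842 1.234 1.227 1.226 1.228]
 [0.937 0.936 1.185 1.231 0.843 0.844 1.232 1.23  1.229 1.226]
 [0.938 0.937 1.178 1.181 0.847 0.847 1.232 1.232 1.23  1.228]
 [0.938 0.939 1.173 1.171 1.233 1.234 1.228 1.23  1.226 1.228]
 [0.937 0.941 0.962 1.171 1.237 1.232 1.231 1.232 1.231 1.228]
 [0.938 0.943 0.959 0.962 0.969 1.235 1.233 1.232 1.229 1.23 ]
 [0.938 0.959 0.958 0.961 0.966 1.236 1.241 1.23  1.23  1.235]
 [0.938 0.948 0.958 0.96  0.964 0.969 1.233 1.234 1.233 1.234]
 [0.938 0.943 0.961 0.962 0.964 1.241 1.244 1.236 1.237 1.233]
 [0.94  0.944 0.961 0.963 0.964 1.022 1.24  1.237 1.239 1.232]
 [0.937 0.947 0.959 0.965 0.966 1.021 1.241 1.24  1.24  1.236]
 [0.929 0.938 0.964 0.    0.968 1.021 1.013 1.238 1.237 1.238]
 [0.93  0.934 0.966 0.869 0.868 0.866 0.868 0.867 1.238 1.238]
 [0.925 0.93  0.863 0.863 0.865 0.866 0.866 0.858 1.025 1.242]
 [0.917 0.919 0.858 0.861 0.868 0.869 0.867 0.859 0.858 1.03 ]
 [0.911 0.915 0.858 0.854 0.853 0.853 0.854 0.856 0.855 1.024]
 [0.91  0.906 0.859 0.848 0.85  0.853 0.856 0.856 0.859 1.026]
 [0.9   0.901 0.858 0.849 0.852 0.856 0.854 0.855 0.858 1.03 ]
 [0.898 0.9   0.86  0.853 0.853 0.854 0.859 0.856 0.858 1.027]]
```

View pics/f4.png

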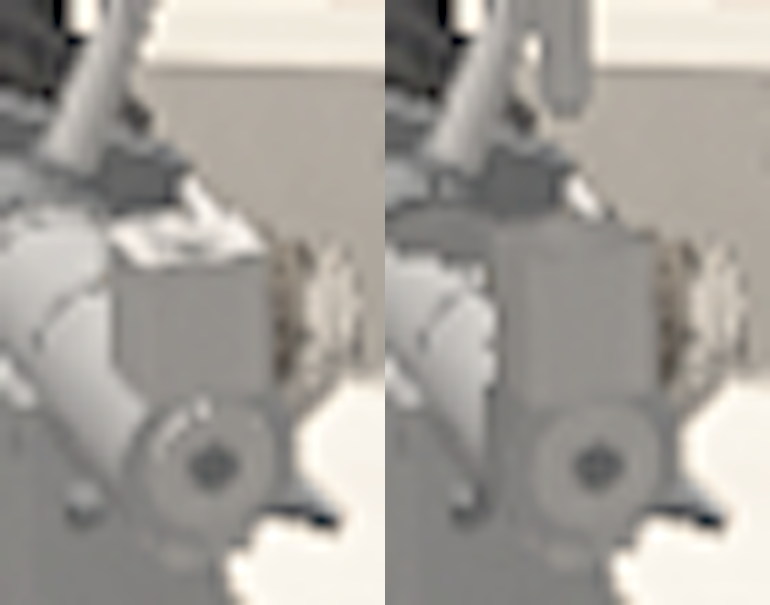

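```bash
python3 -c "
from h import *
np.set_printoptions(precision=4,suppress=True)
b=(322.0,177.1); t=(255+490/9,120+470/9)
print(tri(b,t),atz('scene',*b,.178),atz('top',*t,.178))
print(proj('scene',[(.537,.1754,.178),(.5375,.175,.202),(.5365,.1754,.202)]))
print('spindle end',ray('scene',324.4,197.3), atz('scene',324.4,197.3,.14))
print('sh',[proj('scene',[(.5365,.1754,.202+z)]) for z in (.07,.04)])
"
```

```text
(array([0.5379, 0.1755, 0.1763]), np.float64(0.002458921348376389)) [0.5358 0.172  0.178 ] [0.5367 0.1763 0.178 ]
[[321.0481 176.5053]
 [321.0787 164.1547]
 [320.5538 164.2593]]
spindle end (array([-0.0684, -0.3516,  0.4886]), array([ 0.6946,  0.5966, -0.4021])) [0.5337 0.1656 0.14  ]
sh [array([[319.5877, 126.7318]]), array([[320.0092, 143.1079]])]
```

>>> {"name": "step_arm", "arguments": {"commands": [{"xyz": [0.0005, -0.0006, -0.01], "twist": [0, 0, 0]}, {"xyz": [0.0005, -0.0006, -0.018], "twist": [0, 0, 0]}, {"xyz": [0.0005, -0.0006, -0.022], "twist": [0, 0, 0]}, {"xyz": [0.0005, -0.0006, -0.025], "twist": [0, 0, 0]}, {"xyz": [0.0005, -0.0006, -0.028], "twist": [0, 0, 0]}, {"xyz": [0.0005, -0.0006, -0.028], "twist": [0, 0, 0]}]}}

```text
time: 5.23
tool_pos: [0.5382, 0.1749, 0.2624]
ee_rot: [-1.57, -0.001, 1.07]
wrist_force: [0.7, 0.0, -2.3]
width: 0.0142
```

>>> {"name": "step_arm", "arguments": {"commands": [{"xyz": [0, 0, -0.002], "twist": [0, 0, 0]}, {"xyz": [0, 0, -0.004], "twist": [0, 0, 0]}, {"xyz": [0, 0, -0.004], "twist": [0, 0, 0]}]}}

```text
time: 5.48
tool_pos: [0.5385, 0.1749, 0.2593]
ee_rot: [-1.571, -0.001, 1.07]
wrist_force: [0.5, 2.0, -1.2]
width: 0.0139
```

```bash
python3 -c "
from h import *
p,d=robot.snapshot('scene'); cv2.imwrite('pics/g1.png',cv2.resize(p[120:210,290:360,::-1],None,fx=8,fy=8,interpolation=cv2.INTER_CUBIC)[:600])
o=robot.get_obs();print(o['tool_pos'],o['ee_rot'],o['wrist_force'],o['wrist_torque'])"
```

```text
[0.53853457 0.17495559 0.25927184] [-1.57130517e+00 -1.46022459e-03  1.07011312e+00] [ 0.97508979  1.19921159 -1.45758948] [ 0.45614487 -0.30499408 -0.04072059]
```

View pics/g1.png

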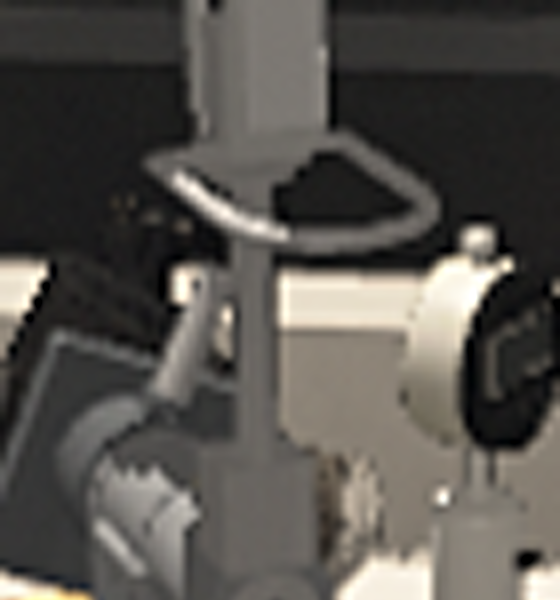

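>>> {"name": "step_arm", "arguments": {"commands": [{"xyz": [0, 0.0005, -0.002], "twist": [0, 0, 0]}, {"xyz": [0, 0.0005, -0.004], "twist": [0, 0, 0]}, {"xyz": [0, 0.0005, -0.006], "twist": [0, 0, 0]}, {"xyz": [0, 0.0005, -0.006], "twist": [0, 0, 0]}]}}

```text
time: 5.87
tool_pos: [0.5383, 0.1753, 0.2527]
ee_rot: [-1.571, -0.001, 1.07]
wrist_force: [0.7, 2.7, -0.7]
width: 0.0142
```

>>> {"name": "step_arm", "arguments": {"commands": [{"xyz": [0.0004, 0.001, -0.002], "twist": [0, 0, 0]}, {"xyz": [0.0004, 0.001, -0.005], "twist": [0, 0, 0]}, {"xyz": [0.0004, 0.001, -0.008], "twist": [0, 0, 0]}, {"xyz": [0.0004, 0.001, -0.008], "twist": [0, 0, 0]}]}}

```text
time: 6.2
tool_pos: [0.5384, 0.1757, 0.2439]
ee_rot: [-1.57, 0.001, 1.07]
wrist_force: [1.0, 0.5, -2.6]
width: 0.0138
```

>>> {"name": "step_arm", "arguments": {"commands": [{"xyz": [0, 0, -0.002], "twist": [0, 0, 0]}, {"xyz": [0, 0, -0.003], "twist": [0, 0, 0]}, {"xyz": [0, 0, -0.003], "twist": [0, 0, 0]}]}}

```text
time: 6.45
tool_pos: [0.5384, 0.1758, 0.2416]
ee_rot: [-1.57, 0.001, 1.07]
wrist_force: [0.7, 0.4, -2.0]
width: 0.0137
```

>>> {"name": "step_arm", "arguments": {"commands": [{"xyz": [0, 0, -0.001], "twist": [0, 0, 0]}, {"xyz": [0, 0, -0.002], "twist": [0, 0, 0]}, {"xyz": [0, 0, -0.002], "twist": [0, 0, 0]}]}}

```text
time: 6.7
tool_pos: [0.5384, 0.176, 0.2398]
ee_rot: [-1.57, 0.0, 1.07]
wrist_force: [-0.8, 0.2, -1.3]
width: 0.0139
```

>>> {"name": "step_arm", "arguments": {"commands": [{"xyz": [0, 0, -0.001], "twist": [0, 0, 0]}, {"xyz": [0, 0, -0.001], "twist": [0, 0, 0]}, {"xyz": [0, 0, -0.001], "twist": [0, 0, 0]}]}}

```text
time: 6.95
tool_pos: [0.5386, 0.176, 0.2392]
ee_rot: [-1.571, -0.0, 1.07]
wrist_force: [0.2, -0.2, -1.2]
width: 0.014
```

>>> {"name": "step_arm", "arguments": {"commands": [{"xyz": [0, 0, 0], "twist": [0, 0, 0]}, {"xyz": [0, 0, 0], "twist": [0, 0, 0]}, {"xyz": [0, 0, 0], "twist": [0, 0, 0]}], "fingers": 150}}

```text
time: 7.2
tool_pos: [0.5387, 0.1761, 0.2395]
ee_rot: [-1.571, -0.001, 1.07]
wrist_force: [-0.1, 0.5, 0.3]
width: 0.0305
```

```bash
python3 -c "
from h import *
p,d=robot.snapshot('scene'); cv2.imwrite('pics/g2.png',cv2.resize(p[120:210,290:360,::-1],None,fx=8,fy=8,interpolation=cv2.INTER_CUBIC)[:600])
o=robot.get_obs();print(o['tool_pos'],o['width'],o['wrist_force'],o['wrist_torque'])"
```

```text
[0.53872956 0.17605973 0.23943653] 0.03452813626447677 [-0.99530118  0.43791778 -1.22689055] [ 0.04389628  0.01717255 -0.00790389]
```

View pics/g2.png

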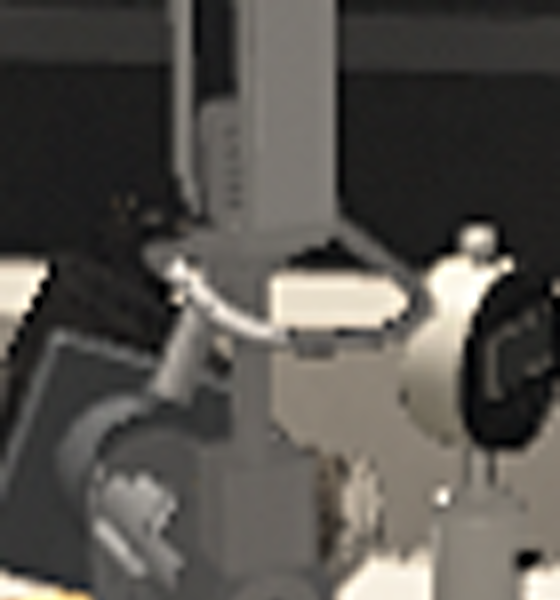

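>>> {"name": "step_arm", "arguments": {"commands": [{"xyz": [0, 0, 0.02], "twist": [0, 0, 0]}, {"xyz": [0, 0, 0.06], "twist": [0, 0, 0]}, {"xyz": [0, 0, 0.075], "twist": [0, 0, 0]}, {"xyz": [0, 0, 0.075], "twist": [0, 0, 0]}]}}

```text
time: 7.58
tool_pos: [0.5401, 0.1764, 0.3199]
ee_rot: [-1.578, -0.007, 1.07]
wrist_force: [-1.1, 0.7, 0.0]
width: 0.0388
```

```bash
python3 -c "
from h import *
np.set_printoptions(precision=3,suppress=True,linewidth=150)
# stand pose from bore measured by insertion
yaw=np.radians(-119); bore=np.array([.5382,.1758]); c,s=np.cos(yaw),np.sin(yaw)
org=bore-.04*np.array([c,s]); print(org)
pts=[]
for n in ('top','scene'):
    d=np.load(f'pics/a_{n}.npz')['d'];cam,k,D=K(n)
    vv,uu=np.mgrid[100:230,200:340]
    q=cv2.undistortPoints(np.stack([uu.ravel(),vv.ravel()],1)[:,None].astype(float),k,D)[:,0]
    z=d[vv.ravel(),uu.ravel()]; X=np.c_[q*z[:,None],z]; X=X[z>0]
    w=(X-np.array(cam['t']))@np.array(cam['R'])
    pts.append(w)
w=np.concatenate(pts); e=w[:,:2]-org; sx=c*e[:,0]+s*e[:,1]; sy=-s*e[:,0]+c*e[:,1]
m=(w[:,2]>.05)&(w[:,2]<.35)&(abs(sy)<.15)
print('max z in (stand x bins, y bins)')
xb=np.arange(-.17,.08,.01); yb=np.arange(-.12,.13,.02)
print('y:',yb)
for x in xb[:-1]:
    r=[]
    for y in yb[:-1]:
        k=m&(sx>=x)&(sx<x+.01)&(sy>=y)&(sy<y+.02)
        r.append(int(np.percentile(w[k,2],97)*1000) if k.sum()>1 else 0)
    print('%.2f'%x,r)
"
```

```text
[0.558 0.211]
max z in (stand x bins, y bins)
y: [-0.12 -0.1  -0.08 -0.06 -0.04 -0.02  0.    0.02  0.04  0.06  0.08  0.1   0.12]
-0.17 [0, 0, 0, 0, 0, 0, 0, 0, 0, 0, 0, 0]
-0.16 [0, 0, 0, 0, 0, 0, 0, 0, 0, 0, 0, 0]
-0.15 [0, 143, 141, 130, 122, 114, 0, 0, 77, 77, 0, 0]
-0.14 [0, 145, 141, 132, 123, 114, 167, 0, 80, 77, 0, 0]
-0.13 [0, 144, 145, 162, 136, 169, 176, 191, 121, 106, 0, 0]
-0.12 [183, 177, 171, 168, 158, 177, 193, 188, 128, 116, 109, 0]
-0.11 [187, 180, 175, 171, 160, 178, 194, 191, 129, 121, 112, 0]
-0.10 [185, 179, 174, 170, 159, 177, 189, 191, 127, 116, 111, 0]
-0.09 [0, 161, 161, 162, 151, 170, 177, 170, 120, 108, 106, 0]
-0.08 [0, 146, 141, 132, 122, 156, 171, 165, 0, 77, 0, 0]
-0.07 [0, 145, 142, 132, 169, 176, 168, 160, 86, 78, 0, 0]
-0.06 [0, 145, 140, 131, 164, 175, 207, 212, 87, 78, 0, 0]
-0.05 [0, 0, 0, 0, 147, 161, 210, 216, 0, 0, 0, 0]
-0.04 [0, 0, 0, 0, 145, 159, 207, 212, 0, 0, 0, 0]
-0.03 [0, 0, 0, 0, 138, 157, 157, 0, 0, 0, 0, 0]
-0.02 [0, 0, 0, 0, 139, 157, 156, 0, 0, 0, 0, 0]
-0.01 [0, 0, 0, 0, 137, 157, 157, 0, 0, 0, 0, 0]
0.00 [0, 0, 0, 0, 136, 157, 155, 0, 0, 0, 0, 0]
0.01 [0, 0, 0, 0, 0, 161, 157, 0, 0, 0, 0, 0]
0.02 [0, 0, 0, 0, 0, 157, 157, 0, 0, 0, 0, 0]
0.03 [0, 0, 0, 0, 134, 178, 179, 0, 0, 0, 0, 0]
0.04 [0, 0, 0, 0, 135, 177, 178, 0, 0, 0, 0, 0]
0.05 [0, 0, 0, 0, 0, 176, 175, 0, 0, 0, 0, 0]
0.06 [0, 0, 0, 0, 0, 0, 0, 0, 0, 0, 0, 0]
```

>>> {"name": "step_arm", "arguments": {"commands": [{"xyz": [0.033, 0.0785, 0], "twist": [0, 0, -90]}, {"xyz": [0.033, 0.0785, 0], "twist": [0, 0, -90]}, {"xyz": [0.033, 0.0785, 0], "twist": [0, 0, -90]}, {"xyz": [0.033, 0.0785, 0], "twist": [0, 0, -90]}, {"xyz": [0.033, 0.0785, 0], "twist": [0, 0, -90]}, {"xyz": [0.033, 0.0785, 0], "twist": [0, 0, -90]}, {"xyz": [0.033, 0.0785, 0], "twist": [0, 0, -90]}, {"xyz": [0.033, 0.0785, 0], "twist": [0, 0, -90]}, {"xyz": [0.033, 0.0785, 0], "twist": [0, 0, -90]}, {"xyz": [0.033, 0.0785, 0], "twist": [0, 0, -90]}, {"xyz": [0.033, 0.0785, 0], "twist": [0, 0, -90]}, {"xyz": [0.033, 0.0785, 0], "twist": [0, 0, -90]}], "fingers": 255}}

```text
time: 8.58
tool_pos: [0.5713, 0.2544, 0.3122]
ee_rot: [-1.573, 0.002, -0.436]
wrist_force: [0.6, 0.1, -0.2]
width: 0.0005
```

```bash
python3 -c "
from h import *
snap('i');crop('i','scene',240,80,400,220,5,'i1')
o=robot.get_obs();print(o['tool_pos'],o['ee_rot'],o['width'],o['wrist_force'])"
```

```text
[0.57135178 0.25438283 0.31235052] [-1.57256812  0.00167684 -0.42997591] 0.0005615456370771985 [ 0.46585933 -0.27657947 -0.88327548]
```

View pics/i1.png

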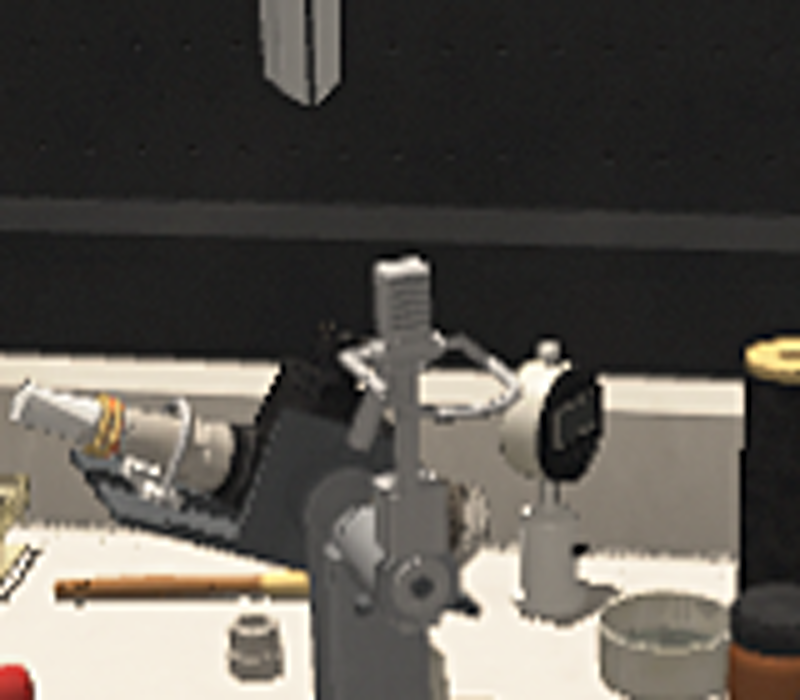

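View pics/i_top.png

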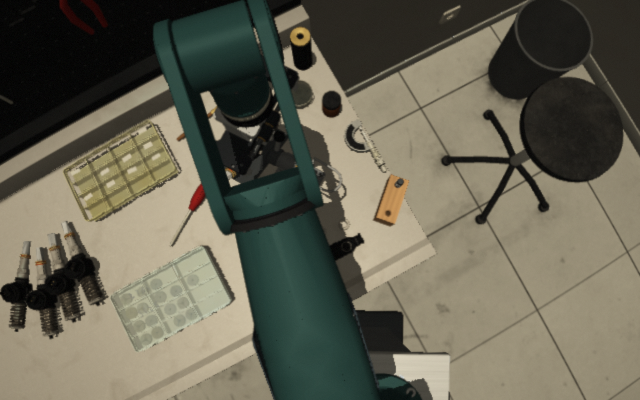

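>>> {"name": "step_arm", "arguments": {"commands": [{"xyz": [0.0015, 0.0005, -0.03], "twist": [0, 0, -4.4]}, {"xyz": [0.0015, 0.0005, -0.065], "twist": [0, 0, -4.4]}, {"xyz": [0.0015, 0.0005, -0.095], "twist": [0, 0, -4.4]}, {"xyz": [0.0015, 0.0005, -0.109], "twist": [0, 0, -4.4]}, {"xyz": [0.0015, 0.0005, -0.109], "twist": [0, 0, -4.4]}]}}

```text
time: 9.1
tool_pos: [0.5703, 0.2541, 0.1983]
ee_rot: [-1.579, 0.008, -0.504]
wrist_force: [-0.2, -0.0, -0.9]
width: 0.0
```

```bash
python3 -c "
from h import *
snap('j');crop('j','scene',240,100,380,220,5,'j1')
o=robot.get_obs();print(o['tool_pos'],o['ee_rot'],o['wrist_force'],o['wrist_torque'])"
```

```text
[0.57276981 0.25490648 0.20432016] [-1.57211654e+00  1.06269450e-03 -5.05046513e-01] [1.2897162  0.26677483 0.69994789] [-0.0924728   0.08101021 -0.04471518]
```

View pics/j1.png

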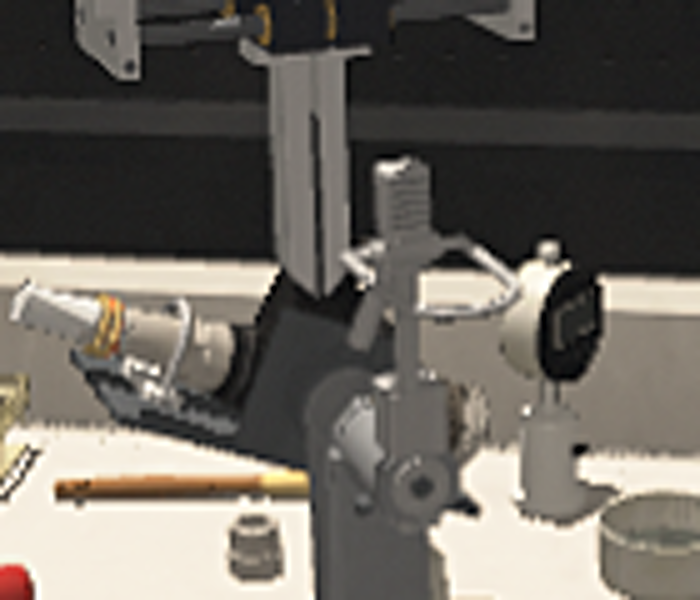

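>>> {"name": "step_arm", "arguments": {"commands": [{"xyz": [0.0035, -0.0019, 0], "twist": [0, 0, 0]}, {"xyz": [0.0061, -0.0034, 0], "twist": [0, 0, 0]}, {"xyz": [0.0087, -0.0048, 0], "twist": [0, 0, 0]}, {"xyz": [0.0087, -0.0048, 0], "twist": [0, 0, 0]}]}}

```text
time: 9.53
tool_pos: [0.583, 0.2499, 0.2065]
ee_rot: [-1.569, -0.002, -0.507]
wrist_force: [-0.2, 0.1, -0.2]
width: 0.0003
```

>>> {"name": "step_arm", "arguments": {"commands": [{"xyz": [0.0009, -0.0005, 0], "twist": [0, 0, 0]}, {"xyz": [0.0017, -0.001, -0.0005], "twist": [0, 0, 0]}, {"xyz": [0.0017, -0.001, -0.0005], "twist": [0, 0, 0]}]}}

```text
time: 9.78
tool_pos: [0.5836, 0.2493, 0.205]
ee_rot: [-1.57, -0.0, -0.507]
wrist_force: [-1.3, 0.7, 0.4]
width: 0.0003
```

>>> {"name": "step_arm", "arguments": {"commands": [{"xyz": [0.0009, -0.0005, 0], "twist": [0, 0, 0]}, {"xyz": [0.0017, -0.001, -0.001], "twist": [0, 0, 0]}, {"xyz": [0.0017, -0.001, -0.001], "twist": [0, 0, 0]}]}}

```text
time: 10.03
tool_pos: [0.5853, 0.2483, 0.2035]
ee_rot: [-1.571, -0.0, -0.507]
wrist_force: [-0.5, 1.1, 0.7]
width: 0.0007
```

>>> {"name": "step_arm", "arguments": {"commands": [{"xyz": [0.0009, -0.0005, 0], "twist": [0, 0, 0]}, {"xyz": [0.0017, -0.001, -0.001], "twist": [0, 0, 0]}, {"xyz": [0.0017, -0.001, -0.001], "twist": [0, 0, 0]}]}}

```text
time: 10.28
tool_pos: [0.587, 0.2471, 0.2023]
ee_rot: [-1.571, -0.0, -0.507]
wrist_force: [-0.8, 1.8, 1.1]
width: 0.0004
```

>>> {"name": "step_arm", "arguments": {"commands": [{"xyz": [0.0009, -0.0005, 0], "twist": [0, 0, 0]}, {"xyz": [0.0017, -0.001, -0.001], "twist": [0, 0, 0]}, {"xyz": [0.0017, -0.001, -0.001], "twist": [0, 0, 0]}]}}

```text
time: 10.53
tool_pos: [0.5888, 0.2461, 0.2014]
ee_rot: [-1.571, -0.0, -0.507]
wrist_force: [-0.3, -0.1, 1.2]
width: 0.0005
```

```bash
cat > look.py <<'E'
import sys
from h import *
t=sys.argv[1]
p,d=robot.snapshot('scene'); np.savez(f'pics/{t}_scene.npz',p=p,d=d)
cv2.imwrite(f'pics/{t}.png',cv2.resize(p[110:210,260:360,::-1],None,fx=6,fy=6,interpolation=cv2.INTER_CUBIC))
o=robot.get_obs();c,s=np.cos(np.radians(-119)),np.sin(np.radians(-119))
f=o['wrist_force'];e=o['tool_pos'][:2]-[.5576,.2108]
print(o['tool_pos'],'stand',c*e[0]+s*e[1],-s*e[0]+c*e[1],'F stand',c*f[0]+s*f[1],-s*f[0]+c*f[1],f[2],'T',o['wrist_torque'])
# pin top row: project column search: pin depth ~.84 in cols 319-322
print('pin top row by depth', [int(np.argmax((d[90:200,u]<.86)&(d[90:200,u]>.5)))+90 for u in (318,320,322,324)])
E
python3 look.py k1
```

```text
[0.5887706  0.24609947 0.20146174] stand -0.04598541913778793 0.010148900643399367 F stand 0.09304362337067909 -0.6814523247252466 0.03538430165403372 T [ 0.03565429  0.22140769 -0.02324515]
pin top row by depth [96, 96, 97, 99]
```

View pics/k1.png

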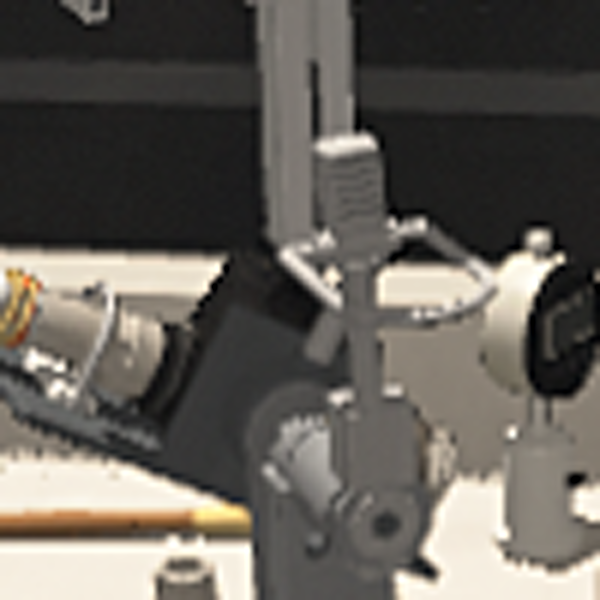

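>>> {"name": "step_arm", "arguments": {"commands": [{"xyz": [0.0009, -0.0005, 0], "twist": [0, 0, 0]}, {"xyz": [0.0017, -0.001, -0.0012], "twist": [0, 0, 0]}, {"xyz": [0.0017, -0.001, -0.0012], "twist": [0, 0, 0]}]}}

```text
time: 10.83
tool_pos: [0.5905, 0.2451, 0.2002]
ee_rot: [-1.571, -0.0, -0.507]
wrist_force: [-0.5, 0.5, 0.1]
width: 0.0007
```

```bash
python3 look.py k2
```

```text
[0.59050407 0.24506663 0.20031455] stand -0.04592248459525211 0.01216575755782602 F stand 0.22413421189866342 -0.859441104562048 0.17521869161086223 T [ 0.03278137  0.19983333 -0.01949332]
pin top row by depth [90, 96, 97, 97]
```

>>> {"name": "step_arm", "arguments": {"commands": [{"xyz": [0.0009, -0.0005, 0], "twist": [0, 0, 0]}, {"xyz": [0.0017, -0.001, -0.0012], "twist": [0, 0, 0]}, {"xyz": [0.0017, -0.001, -0.0012], "twist": [0, 0, 0]}]}}

```text
time: 11.13
tool_pos: [0.5922, 0.2441, 0.1991]
ee_rot: [-1.571, -0.0, -0.507]
wrist_force: [-1.0, 1.3, 1.7]
width: 0.0003
```

```bash
python3 look.py k3
```

```text
[0.59223627 0.24407863 0.19914221] stand -0.04589813930406793 0.01415976053132818 F stand 0.1400415466739136 -0.9512969270949484 1.227686621822291 T [0.08171158 0.20701253 0.06139612]
pin top row by depth [97, 97, 97, 147]
```

View pics/k3.png

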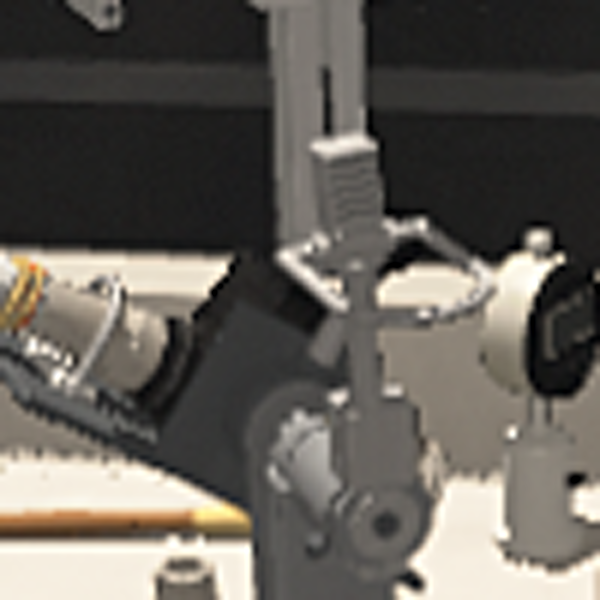

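>>> {"name": "step_arm", "arguments": {"commands": [{"xyz": [0.0009, -0.0005, 0], "twist": [0, 0, 0]}, {"xyz": [0.0017, -0.001, -0.0014], "twist": [0, 0, 0]}, {"xyz": [0.0017, -0.001, -0.0014], "twist": [0, 0, 0]}]}}

```text
time: 11.43
tool_pos: [0.594, 0.2431, 0.1976]
ee_rot: [-1.571, -0.0, -0.507]
wrist_force: [-0.7, 0.7, 2.2]
width: 0.0002
```

```bash
python3 look.py k4
```

```text
[0.59393289 0.24306592 0.19768213] stand -0.04583494679592731 0.016134632909066172 F stand 0.031698285125442205 -1.0177795978934827 1.7596623514697534 T [ 0.00621674  0.21361762 -0.01873496]
pin top row by depth [133, 98, 98, 147]
```

>>> {"name": "step_arm", "arguments": {"commands": [{"xyz": [0.0009, -0.0005, 0], "twist": [0, 0, 0]}, {"xyz": [0.0017, -0.001, -0.0014], "twist": [0, 0, 0]}, {"xyz": [0.0017, -0.001, -0.0014], "twist": [0, 0, 0]}]}}

```text
time: 11.73
tool_pos: [0.5956, 0.242, 0.1962]
ee_rot: [-1.571, -0.0, -0.507]
wrist_force: [-0.4, 0.6, 0.5]
width: 0.0003
```

```bash
python3 look.py k5
```

```text
[0.59562365 0.24205565 0.19627412] stand -0.04577103711625441 0.018103190291253804 F stand -0.5218699947616315 -1.4784791698749666 0.5456218318307959 T [0.04288163 0.25930423 0.00254622]
pin top row by depth [99, 133, 99, 100]
```

View pics/k5.png

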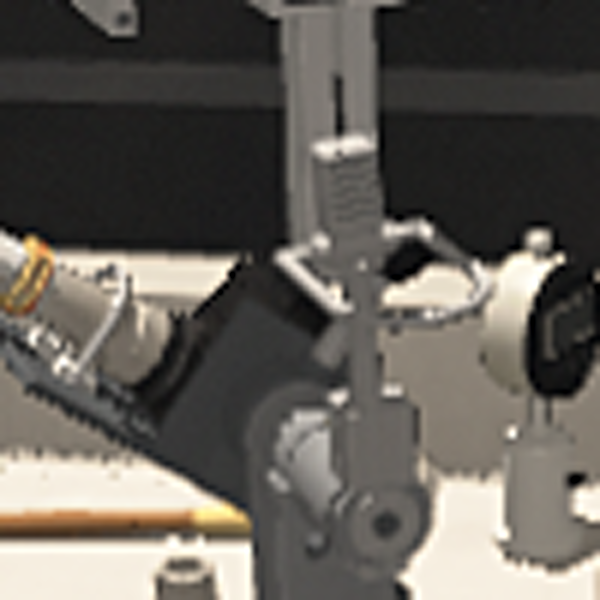

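>>> {"name": "step_arm", "arguments": {"commands": [{"xyz": [0.0009, -0.0005, -0.0008], "twist": [0, 0, 0]}, {"xyz": [0.0017, -0.001, -0.0016], "twist": [0, 0, 0]}, {"xyz": [0.0017, -0.001, -0.0016], "twist": [0, 0, 0]}]}}

```text
time: 12.03
tool_pos: [0.5974, 0.241, 0.1947]
ee_rot: [-1.571, -0.0, -0.507]
wrist_force: [0.0, 0.5, 1.0]
width: 0.0003
```

```bash
python3 look.py k6
```

```text
[0.59731113 0.24104857 0.1946832 ] stand -0.04570833110239865 0.020067343895618543 F stand -0.18452131638938368 -0.9472438358492161 0.8493138620360737 T [ 0.02727326  0.14276241 -0.01950353]
pin top row by depth [100, 133, 100, 147]
```

>>> {"name": "step_arm", "arguments": {"commands": [{"xyz": [0.0009, -0.0005, -0.0008], "twist": [0, 0, 0]}, {"xyz": [0.0017, -0.001, -0.0016], "twist": [0, 0, 0]}, {"xyz": [0.0017, -0.001, -0.0016], "twist": [0, 0, 0]}]}}

```text
time: 12.33
tool_pos: [0.5989, 0.2401, 0.193]
ee_rot: [-1.571, -0.0, -0.507]
wrist_force: [-1.3, 1.3, 0.3]
width: 0.0003
```

```bash
python3 look.py k7
```

```text
[0.59892984 0.24008195 0.19297645] stand -0.04564767868790026 0.021951723089045215 F stand 0.3477452425089389 -1.0085247418932635 0.22983310412767133 T [-1.64134249e-02  2.36163203e-01  6.40221405e-05]
pin top row by depth [101, 133, 134, 147]
```

View pics/k7.png

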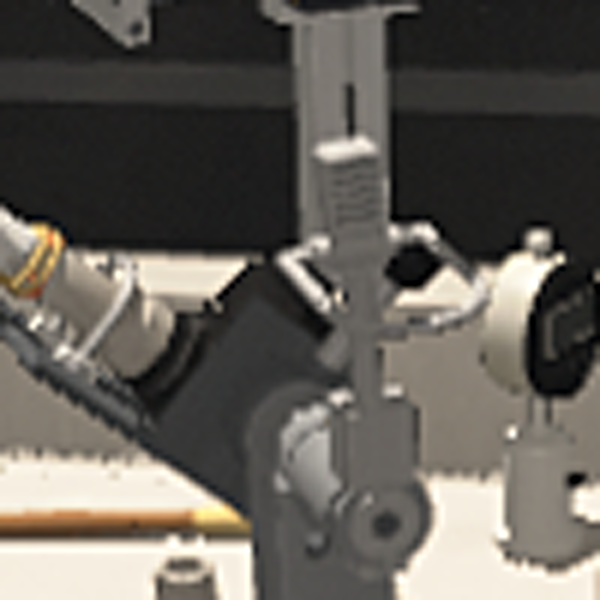

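>>> {"name": "step_arm", "arguments": {"commands": [{"xyz": [0.0009, -0.0005, -0.0009], "twist": [0, 0, 0]}, {"xyz": [0.0016, -0.0009, -0.0017], "twist": [0, 0, 0]}, {"xyz": [0.0016, -0.0009, -0.0017], "twist": [0, 0, 0]}]}}

```text
time: 12.63
tool_pos: [0.6005, 0.2392, 0.1913]
ee_rot: [-1.571, -0.0, -0.507]
wrist_force: [-0.1, 0.9, 0.5]
width: 0.0008
```

```bash
python3 look.py k8
```

```text
[0.60048632 0.2392321  0.19124631] stand -0.04565897481716531 0.023725064153485884 F stand -0.03788607610060405 0.049609423971622504 1.3043325617303814 T [ 0.03912993  0.23063051 -0.02693407]
pin top row by depth [134, 133, 134, 147]
```

>>> {"name": "step_arm", "arguments": {"commands": [{"xyz": [0.0008, -0.0005, -0.0009], "twist": [0, 0, 0]}, {"xyz": [0.0015, -0.0009, -0.0017], "twist": [0, 0, 0]}, {"xyz": [0.0015, -0.0009, -0.0017], "twist": [0, 0, 0]}]}}

```text
time: 12.93
tool_pos: [0.602, 0.2383, 0.1895]
ee_rot: [-1.571, -0.0, -0.507]
wrist_force: [-0.9, 0.9, 0.7]
width: 0.0004
```

```bash
python3 look.py k9
```

```text
[0.60201442 0.23833552 0.18957102] stand -0.045615649340044716 0.025496240261942048 F stand 0.3118661662432606 -0.6767073455201513 0.5951711378813636 T [0.04158666 0.20790222 0.0314624 ]
pin top row by depth [105, 106, 134, 147]
```

View pics/k9.png

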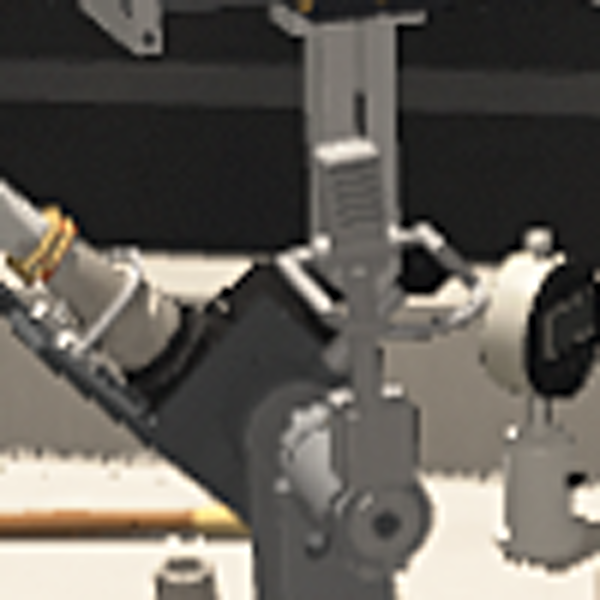

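>>> {"name": "step_arm", "arguments": {"commands": [{"xyz": [0.0007, -0.0004, -0.0009], "twist": [0, 0, 0]}, {"xyz": [0.0013, -0.0007, -0.0016], "twist": [0, 0, 0]}, {"xyz": [0.0013, -0.0007, -0.0016], "twist": [0, 0, 0]}]}}

```text
time: 13.23
tool_pos: [0.6033, 0.2376, 0.1879]
ee_rot: [-1.571, 0.0, -0.507]
wrist_force: [-1.7, 0.3, 1.6]
width: 0.0005
```

```bash
python3 look.py k10
```

```text
[0.60327429 0.23761327 0.18799309] stand -0.04559474933007615 0.026948308539171552 F stand 0.08112388831008366 -0.9389204324485192 -0.064532691860542 T [0.02289851 0.216257   0.01219079]
pin top row by depth [149, 149, 149, 149]
```

>>> {"name": "step_arm", "arguments": {"commands": [{"xyz": [0.0007, -0.0004, -0.0009], "twist": [0, 0, 0]}, {"xyz": [0.0013, -0.0007, -0.0016], "twist": [0, 0, 0]}, {"xyz": [0.0013, -0.0007, -0.0016], "twist": [0, 0, 0]}]}}

```text
time: 13.53
tool_pos: [0.6046, 0.237, 0.1864]
ee_rot: [-1.571, 0.0, -0.507]
wrist_force: [-0.2, 0.4, 1.8]
width: 0.0004
```

```bash
python3 look.py k11
```

```text
[0.60454492 0.23696542 0.18646118] stand -0.045644144233480795 0.028373706356438256 F stand -0.374914431159854 -0.6596721289862347 1.5744112359432652 T [0.04205218 0.26305952 0.02724358]
pin top row by depth [104, 152, 151, 151]
```

View pics/k11.png

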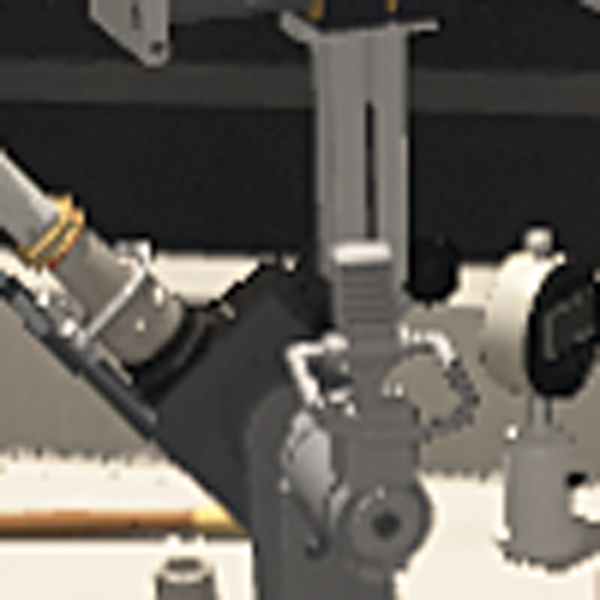

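>>> {"name": "step_arm", "arguments": {"commands": [{"xyz": [-0.006, 0.0033, 0.002], "twist": [0, 0, 0]}, {"xyz": [-0.0175, 0.0097, 0.01], "twist": [0, 0, 0]}, {"xyz": [-0.0175, 0.0097, 0.04], "twist": [0, 0, 0]}, {"xyz": [-0.0175, 0.0097, 0.08], "twist": [0, 0, 0]}, {"xyz": [-0.0175, 0.0097, 0.12], "twist": [0, 0, 0]}, {"xyz": [-0.0875, 0.0597, 0.13], "twist": [0, 0, 30]}, {"xyz": [-0.0875, 0.0597, 0.13], "twist": [0, 0, 30]}, {"xyz": [-0.0875, 0.0597, 0.13], "twist": [0, 0, 30]}, {"xyz": [-0.0875, 0.0597, 0.13], "twist": [0, 0, 30]}, {"xyz": [-0.0875, 0.0597, 0.13], "twist": [0, 0, 30]}]}}

```text
time: 14.42
tool_pos: [0.5155, 0.2978, 0.318]
ee_rot: [-1.57, -0.002, 0.022]
wrist_force: [0.2, 0.9, -0.6]
width: 0.0001
```

```bash
python3 -c "
from h import *
snap('m');crop('m','scene',290,130,360,205,8,'m1');crop('m','top',250,110,350,200,8,'m2')
o=robot.get_obs();print(o['tool_pos'],o['ee_rot'],o['wrist_force'])"
```

```text
[0.51637735 0.29701241 0.31695555] [-1.57069671e+00 -4.69506704e-04  1.48066228e-02] [ 1.15884389  0.15548549 -0.2777496 ]
```

View pics/m1.png

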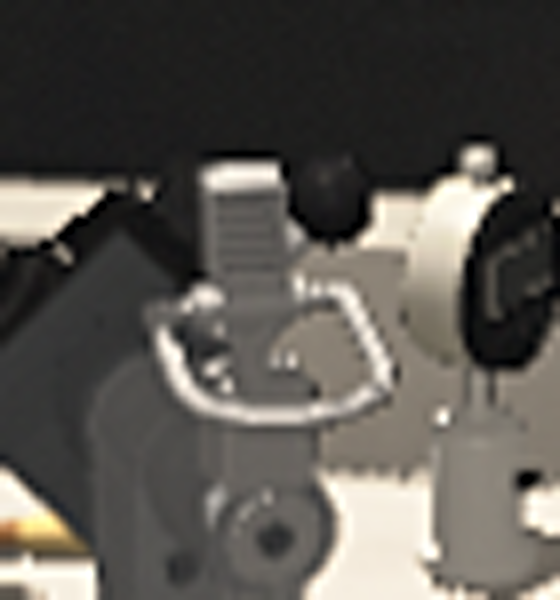

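View pics/m2.png

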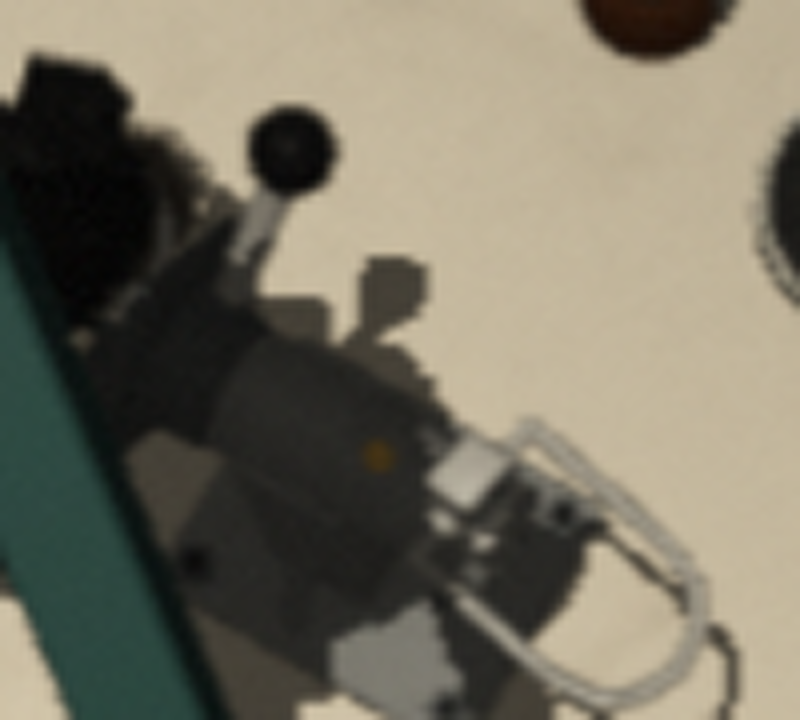

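```bash
cat > fp.py <<'E'
from h import *
from fit import fit,W
E
python3 - <<'E' 2>&1 | tail -22
import sys; sys.path.insert(0,'.')
from h import *
import io,contextlib
with contextlib.redirect_stdout(io.StringIO()):
    from fit import fit,W
np.set_printoptions(precision=4,suppress=True)
M=lambda x,y:(250+x/8,110+y/8)
d=np.load('pics/m_top.npz')['d']; print(dep('m','top',*M(475,475)),dep('m','top',*M(485,465)),'bow',dep('m','top',*M(690,620)))
ds=dep('m','scene',290+240/8,130+175/8); print('scene top',ds)
for z0 in (.19,.195):
  print(z0)
  fit([('top',(-.007,.009,z0+.038),M(470,430)),('top',(-.007,-.009,z0+.038),M(428,482)),('top',(.007,-.009,z0+.038),M(470,512)),('top',(.007,.009,z0+.038),M(512,462)),
   ('top',(0,.0245,z0+.006),M(532,428)),('top',(.068,0,z0+.006),M(662,655)),('top',(.03,.0245,z0+.006),M(622,505)),('top',(.03,-.0245,z0+.006),M(508,640))],[.538,.176,-2.2])
  print(proj('top',[(.5382,.1758,z0+.038)])*8-[2000,880])
print('sleeve dir', (proj('top',[(.5576,.2108,.157),(.5382,.1758,.157)])-[250,110])*8)
E
```

```text
top (-0.007, 0.009, 0.228) [-0.2059 -0.6715]
top (-0.007, -0.009, 0.228) [-0.8749 -0.0542]
top (0.007, -0.009, 0.228) [-0.4952  0.6814]
top (0.007, 0.009, 0.228) [ 0.1709 -0.2094]
top (0, 0.0245, 0.196) [ 0.2204 -0.6873]
top (0.068, 0, 0.196) [2.835  1.4765]
top (0.03, 0.0245, 0.196) [ 0.652 -1.069]
top (0.03, -0.0245, 0.196) [-0.6293  0.9419]
[[471.0801 450.6098]]
0.195
[ 0.5322  0.1764 -2.221 ] -127.25190938304256
top (-0.007, 0.009, 0.233) [-0.2394 -0.7141]
top (-0.007, -0.009, 0.233) [-0.9353 -0.0499]
top (0.007, -0.009, 0.233) [-0.5183  0.706 ]
top (0.007, 0.009, 0.233) [ 0.1746 -0.232 ]
top (0, 0.0245, 0.201) [ 0.2298 -0.7375]
top (0.068, 0, 0.201) [2.9826 1.5783]
top (0.03, 0.0245, 0.201) [ 0.7363 -1.0796]
top (0.03, -0.0245, 0.201) [-0.612  1.053]
[[470.3616 446.2122]]
sleeve dir [[348.9649 431.5923]
 [480.4869 508.1748]]
```

```bash
python3 - <<'E' 2>&1 | tail -22
from h import *
np.set_printoptions(precision=4,suppress=True)
M=lambda x,y:(250+x/8,110+y/8)
S=lambda x,y:(290+x/8,130+y/8)
for q in [(475,475),(485,465),(460,480),(690,620),(698,600),(600,697),(640,685),(560,460),(640,530),(500,630)]: print(q,dep('m','top',*M(*q)))
print('scene')
for q in [(240,175),(245,168),(260,412),(320,408),(375,385),(165,330),(350,295),(330,200)]: print(q,dep('m','scene',*S(*q)))
print('bow tri',tri(S(310,412),M(662,660)),tri(S(350,395),M(690,620)))
print('griptop tri',tri(S(243,176),M(470,471)))
E
```

```text
(475, 475) [0.5328 0.1748 0.2253]
(485, 465) [0.5357 0.1725 0.2234]
(460, 480) [0.5314 0.1783 0.2257]
(690, 620) [0.5042 0.1214 0.193 ]
(698, 600) [0.5086 0.1196 0.1971]
(600, 697) [0.4842 0.1432 0.1932]
(640, 685) [0.4871 0.1334 0.1961]
(560, 460) [ 0.5849  0.1582 -0.0002]
(640, 530) [0.5259 0.1344 0.1968]
(500, 630) [0.4999 0.1684 0.1959]
scene
(240, 175) [0.5322 0.1722 0.2274]
(245, 168) [0.5357 0.1737 0.2278]
(260, 412) [0.4877 0.1295 0.1949]
(320, 408) [0.4955 0.1195 0.1958]
(375, 385) [0.5133 0.1189 0.1956]
(165, 330) [0.5123 0.1783 0.1951]
(350, 295) [0.5491 0.1548 0.1978]
(330, 200) [0.6186 0.2179 0.189 ]
bow tri (array([0.4959, 0.1261, 0.1927]), np.float64(0.005411758499244289)) (array([0.5047, 0.1205, 0.1954]), np.float64(0.0025915025049185057))
griptop tri (array([0.5346, 0.1751, 0.2258]), np.float64(0.0025588700628169656))
```

>>> {"name": "step_arm", "arguments": {"commands": [{"xyz": [0.021, -0.1213, 0], "twist": [0, 0, 52]}, {"xyz": [0.021, -0.1213, 0], "twist": [0, 0, 52]}, {"xyz": [0.021, -0.1213, 0], "twist": [0, 0, 52]}, {"xyz": [0.021, -0.1213, 0], "twist": [0, 0, 52]}, {"xyz": [0.021, -0.1213, 0], "twist": [0, 0, 52]}, {"xyz": [0.021, -0.1213, 0], "twist": [0, 0, 52]}, {"xyz": [0.021, -0.1213, 0], "twist": [0, 0, 52]}, {"xyz": [0.021, -0.1213, -0.02], "twist": [0, 0, 52]}, {"xyz": [0.021, -0.1213, -0.05], "twist": [0, 0, 52]}, {"xyz": [0.021, -0.1213, -0.07], "twist": [0, 0, 52]}, {"xyz": [0.021, -0.1213, -0.07], "twist": [0, 0, 52]}], "fingers": 150}}

```text
time: 15.43
tool_pos: [0.5357, 0.1745, 0.2406]
ee_rot: [-1.564, 0.008, 0.921]
wrist_force: [0.5, -0.6, -0.8]
width: 0.0387
```

```bash
python3 -c "
from h import *
snap('n');crop('n','scene',290,110,360,205,6,'n1')
o=robot.get_obs();print(o['tool_pos'],o['ee_rot'],o['wrist_force'],o['width'])"
```

```text
[0.53771519 0.17502798 0.24598737] [-1.56941223e+00  1.55179925e-03  9.21958484e-01] [-0.97951107  0.04887354  0.56510946] 0.038772819021674065
```

View pics/n1.png

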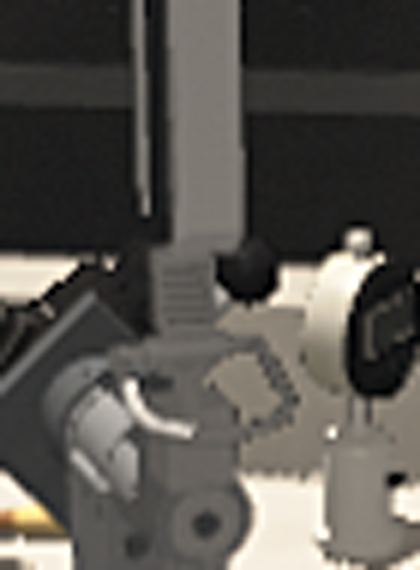

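>>> {"name": "step_arm", "arguments": {"commands": [{"xyz": [0, 0.0005, -0.015], "twist": [0, 0, 0]}, {"xyz": [0, 0.0005, -0.03], "twist": [0, 0, 0]}, {"xyz": [0, 0.0005, -0.04], "twist": [0, 0, 0]}, {"xyz": [0, 0.0005, -0.04], "twist": [0, 0, 0]}]}}

```text
time: 15.87
tool_pos: [0.5377, 0.1757, 0.2057]
ee_rot: [-1.57, 0.001, 0.923]
wrist_force: [-0.7, 0.1, -0.3]
width: 0.0386
```

>>> {"name": "step_arm", "arguments": {"commands": [{"xyz": [0, 0, 0], "twist": [0, 0, 0]}, {"xyz": [0, 0, 0], "twist": [0, 0, 0]}, {"xyz": [0, 0, 0], "twist": [0, 0, 0]}, {"xyz": [0, 0, 0], "twist": [0, 0, 0]}, {"xyz": [0, 0, 0], "twist": [0, 0, 0]}, {"xyz": [0, 0, 0], "twist": [0, 0, 0]}], "fingers": 255}}

```text
time: 16.37
tool_pos: [0.5384, 0.1757, 0.2072]
ee_rot: [-1.572, -0.001, 0.924]
wrist_force: [1.3, -1.2, 1.5]
width: 0.0136
```

>>> {"name": "step_arm", "arguments": {"commands": [{"xyz": [0, 0, 0], "twist": [0, 0, 4]}, {"xyz": [0, 0, 0], "twist": [0, 0, 8]}, {"xyz": [0, 0, -0.001], "twist": [0, 0, 8]}, {"xyz": [0, 0, -0.002], "twist": [0, 0, 8]}, {"xyz": [0, 0, -0.003], "twist": [0, 0, 8]}, {"xyz": [0, 0, -0.003], "twist": [0, 0, 8]}]}}

```text
time: 16.87
tool_pos: [0.5385, 0.1759, 0.2036]
ee_rot: [-1.572, -0.001, 1.063]
wrist_force: [2.2, -0.9, -0.0]
width: 0.0138
```

>>> {"name": "step_arm", "arguments": {"commands": [{"xyz": [0, 0, -0.001], "twist": [0, 0, 0]}, {"xyz": [0, 0, -0.002], "twist": [0, 0, 0]}, {"xyz": [0, 0, -0.002], "twist": [0, 0, 0]}]}}

```text
time: 17.12
tool_pos: [0.5385, 0.1758, 0.2017]
ee_rot: [-1.572, -0.001, 1.063]
wrist_force: [3.1, -1.0, 1.8]
width: 0.014
```

```bash
python3 look.py o1
```

```text
[0.53856139 0.17582243 0.2017562 ] stand 0.03982216818667952 0.0003059198795270224 F stand -0.8027916627609741 3.899338439132544 1.3112550193736283 T [-0.18112769 -0.76852662  0.0085252 ]
pin top row by depth [90, 90, 90, 90]
```

View pics/o1.png

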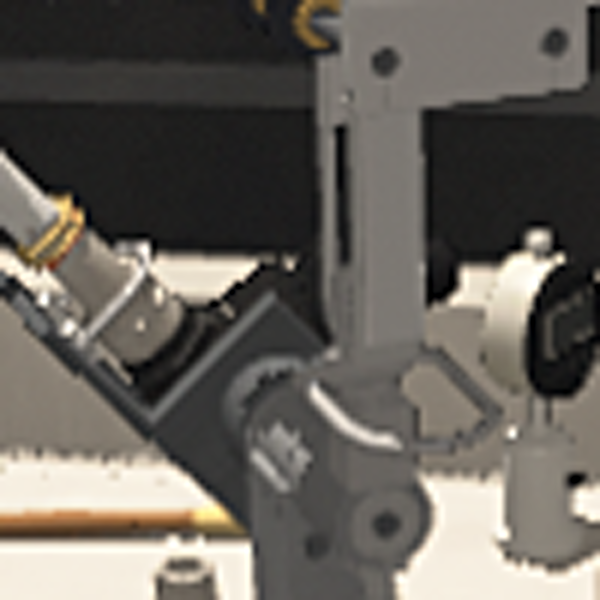

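>>> {"name": "step_arm", "arguments": {"commands": [{"xyz": [0.0005, -0.0003, -0.001], "twist": [0, 0, 0]}, {"xyz": [0.0005, -0.0003, -0.002], "twist": [0, 0, 0]}, {"xyz": [0.0005, -0.0003, -0.002], "twist": [0, 0, 0]}]}}

```text
time: 17.42
tool_pos: [0.5387, 0.1757, 0.1993]
ee_rot: [-1.571, -0.0, 1.064]
wrist_force: [3.8, 0.7, 0.5]
width: 0.0139
```

>>> {"name": "step_arm", "arguments": {"commands": [{"xyz": [0, 0, -0.001], "twist": [0, 0, 0]}, {"xyz": [0, 0, -0.002], "twist": [0, 0, 0]}, {"xyz": [0, 0, -0.002], "twist": [0, 0, 0]}]}}

```text
time: 17.67
tool_pos: [0.5387, 0.1757, 0.1975]
ee_rot: [-1.571, -0.0, 1.064]
wrist_force: [3.3, -0.2, 0.9]
width: 0.0138
```

Run:
```python
from h import *
p,d=robot.snapshot('scene'); np.savez('pics/o2_scene.npz',p=p,d=d)
q=p[150:205,295:350,::-1]; q=np.clip((q/255.)**.6*255,0,255).astype(np.uint8)
cv2.imwrite('pics/o2.png',cv2.resize(q,None,fx=10,fy=10,interpolation=cv2.INTER_CUBIC))
o=robot.get_obs();print(o['tool_pos'],o['wrist_force'],o['wrist_torque'])
c,s=np.cos(np.radians(-119)),np.sin(np.radians(-119))
for sx,sy,z in [(.0495,0,.178),(.0495,-.011,.178),(.0495,.011,.178),(.05,0,.1817),(.05,0,.188)]:
    print((proj('scene',[(.5576+c*sx-s*sy,.2108+s*sx+c*sy,z)])-[295,150])*10)
```

```text
[0.53869372 0.17568243 0.19744874] [2.65219559 0.22813149 0.85833123] [-0.05015045 -0.79710071  0.02618341]
[[281.29623606 279.87694444]]
[[224.62768728 288.86357746]]
[[337.50605412 270.96738744]]
[[281.81914573 261.83420437]]
[[281.05214408 229.40477038]]
```

View pics/o2.png

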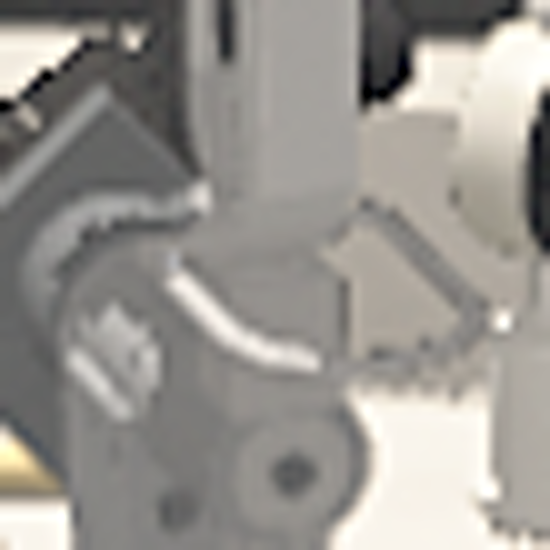

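>>> {"name": "step_arm", "arguments": {"commands": [{"xyz": [0, 0, -0.001], "twist": [0, 0, 0]}, {"xyz": [0, 0, -0.0015], "twist": [0, 0, 0]}, {"xyz": [0, 0, -0.0015], "twist": [0, 0, 0]}]}}

```text
time: 17.97
tool_pos: [0.5387, 0.1757, 0.1966]
ee_rot: [-1.572, -0.001, 1.064]
wrist_force: [3.6, -0.0, 3.1]
width: 0.014
```

>>> {"name": "step_arm", "arguments": {"commands": [{"xyz": [0, 0, -0.001], "twist": [0, 0, 0]}, {"xyz": [0, 0, -0.0015], "twist": [0, 0, 0]}, {"xyz": [0, 0, -0.0015], "twist": [0, 0, 0]}]}}

```text
time: 18.22
tool_pos: [0.5388, 0.1757, 0.1965]
ee_rot: [-1.572, -0.001, 1.064]
wrist_force: [1.4, -0.4, 7.4]
width: 0.0139
```

>>> {"name": "step_arm", "arguments": {"commands": [{"xyz": [0, 0, -0.001], "twist": [0, 0, 0]}, {"xyz": [0, 0, -0.0015], "twist": [0, 0, 0]}, {"xyz": [0, 0, -0.0015], "twist": [0, 0, 0]}]}}

```text
time: 18.47
tool_pos: [0.5388, 0.1757, 0.1964]
ee_rot: [-1.573, -0.002, 1.064]
wrist_force: [0.0, -1.8, 11.7]
width: 0.014
```

Run:
```python
from h import *
p,d=robot.snapshot('scene'); np.savez('pics/o3_scene.npz',p=p,d=d)
q=p[150:205,295:350,::-1]; q=np.clip((q/255.)**.6*255,0,255).astype(np.uint8)
cv2.imwrite('pics/o3.png',cv2.resize(q,None,fx=10,fy=10,interpolation=cv2.INTER_CUBIC))
o=robot.get_obs();print(o['tool_pos'],o['wrist_force'],o['wrist_torque'])
```

```text
[0.5388131  0.17571364 0.1963564 ] [ 0.4589274  -0.33384059 11.68263379] [-0.20582903 -0.08408887 -0.07331241]
```

View pics/o3.png

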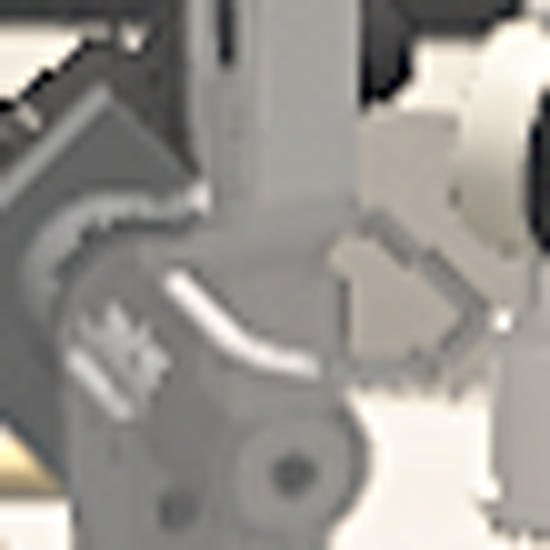

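Run:
```python
from h import *
np.set_printoptions(precision=4,suppress=True)
for q in [(195,295),(220,325),(250,350),(300,362),(430,350),(475,310),(430,255),(380,215)]:
    print(q,dep('o3','scene',295+q[0]/10,150+q[1]/10))
d=np.load('pics/o3_scene.npz')['d']
print(np.round(d[165:185,314:332],3))
```

```text
(195, 295) [0.5035 0.1617 0.1859]
(220, 325) [0.4988 0.1518 0.1841]
(250, 350) [0.4904 0.1377 0.1857]
(300, 362) [0.4928 0.1286 0.1849]
(430, 350) [0.5105 0.1143 0.1849]
(475, 310) [0.5261 0.1167 0.1867]
(430, 255) [0.5419 0.1393 0.1868]
(380, 215) [0.5544 0.1611 0.1858]
[[0.982 0.864 0.85  0.841 0.839 0.838 0.834 0.83  0.834 0.829 0.833 0.832
  0.833 0.835 0.834 0.836 0.834 1.23 ]
 [0.982 0.861 0.848 0.846 0.843 0.841 0.836 0.831 0.831 0.829 0.833 0.833
  0.833 0.837 0.836 0.837 0.835 1.23 ]
 [0.979 0.863 0.847 0.846 0.845 0.842 0.836 0.832 0.832 0.832 0.831 0.835
  0.836 0.834 0.838 0.837 0.836 1.226]
 [0.956 0.981 0.849 0.845 0.844 0.844 0.837 0.832 0.832 0.832 0.834 0.835
  0.839 0.835 0.836 0.837 0.84  1.229]
 [0.958 0.946 0.852 0.846 0.844 0.841 0.836 0.83  0.835 0.832 0.836 0.837
  0.836 0.838 0.836 0.838 0.841 1.232]
 [0.946 0.946 0.852 0.847 0.845 0.845 0.838 0.834 0.836 0.837 0.837 0.838
  0.839 0.838 0.84  0.843 0.844 1.234]
 [0.942 0.945 0.945 0.85  0.845 0.847 0.841 0.837 0.837 0.838 0.839 0.841
  0.845 0.844 0.848 0.846 0.861 0.86 ]
 [0.941 0.943 0.854 0.853 0.848 0.844
[... 732 characters left out ...]
55 0.855 1.24  1.238]
 [0.83  0.866 0.859 0.854 0.849 0.85  0.853 0.852 0.852 0.853 0.854 0.854
  0.855 0.855 0.859 0.859 1.245 1.242]
 [0.825 0.826 0.857 0.855 0.851 0.849 0.853 0.853 0.854 0.853 0.856 0.854
  0.856 0.857 0.857 0.86  1.245 1.243]
 [0.824 0.823 0.818 0.853 0.852 0.852 0.852 0.854 0.853 0.853 0.859 0.856
  0.858 0.859 0.858 0.859 0.    1.242]
 [0.823 0.819 0.816 0.817 0.852 0.851 0.853 0.851 0.855 0.855 0.857 0.859
  0.857 0.861 0.861 0.859 1.245 1.243]
 [0.892 0.82  0.816 0.814 0.812 0.853 0.855 0.856 0.857 0.859 0.857 0.859
  0.858 0.861 0.861 0.861 1.242 1.25 ]
 [0.886 0.871 0.813 0.81  0.809 0.809 0.81  0.853 0.856 0.855 0.859 0.859
  0.862 0.859 0.861 0.862 1.252 1.25 ]]
```

>>> {"name": "step_arm", "arguments": {"commands": [{"xyz": [0, 0, -0.0008], "twist": [0, 0, 0]}, {"xyz": [0, 0, -0.0008], "twist": [0, 0, 0]}, {"xyz": [0, 0, -0.0008], "twist": [0, 0, 0]}]}}

```text
time: 18.77
tool_pos: [0.5388, 0.1757, 0.1963]
ee_rot: [-1.574, -0.003, 1.064]
wrist_force: [0.3, -1.1, 13.9]
width: 0.0137
```

>>> {"name": "step_arm", "arguments": {"commands": [{"xyz": [0, 0, 0.004], "twist": [0, 0, 0]}, {"xyz": [0, 0, 0.004], "twist": [0, 0, 0]}]}}

```text
time: 18.93
tool_pos: [0.5387, 0.1757, 0.1966]
ee_rot: [-1.571, -0.001, 1.064]
wrist_force: [3.6, -0.3, 4.5]
width: 0.0137
```

>>> {"name": "step_arm", "arguments": {"commands": [{"xyz": [0, 0, 0], "twist": [0, 0, 0]}, {"xyz": [0, 0, 0], "twist": [0, 0, 0]}, {"xyz": [0, 0, 0], "twist": [0, 0, 0]}, {"xyz": [0, 0, 0], "twist": [0, 0, 0]}, {"xyz": [0, 0, 0.03], "twist": [0, 0, 0]}, {"xyz": [0, 0, 0.07], "twist": [0, 0, 0]}, {"xyz": [0, 0, 0.1], "twist": [0, 0, 0]}, {"xyz": [-0.055, 0.1, 0.1], "twist": [0, 0, 0]}, {"xyz": [-0.055, 0.1, 0.1], "twist": [0, 0, 0]}, {"xyz": [-0.055, 0.1, 0.1], "twist": [0, 0, 0]}, {"xyz": [-0.055, 0.1, 0.1], "twist": [0, 0, 0]}], "fingers": 150}}

```text
time: 19.85
tool_pos: [0.4804, 0.2799, 0.2962]
ee_rot: [-1.568, -0.001, 1.071]
wrist_force: [-0.8, -0.5, -0.1]
width: 0.0387
```

```bash
python3 -c "
from h import *
snap('q');crop('q','scene',290,130,360,205,8,'q1');crop('q','top',250,110,350,200,8,'q2')
o=robot.get_obs();print(o['tool_pos'],o['ee_rot'],o['wrist_force'])"
```

```text
[0.48272832 0.27622677 0.29579716] [-1.57037172e+00  1.31028468e-03  1.06619467e+00] [ 0.41304754 -1.06632559  0.21698538]
```

View pics/q1.png

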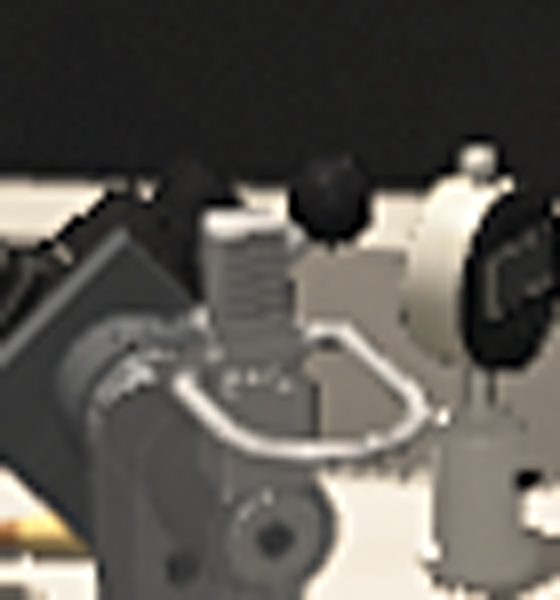

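View pics/q2.png

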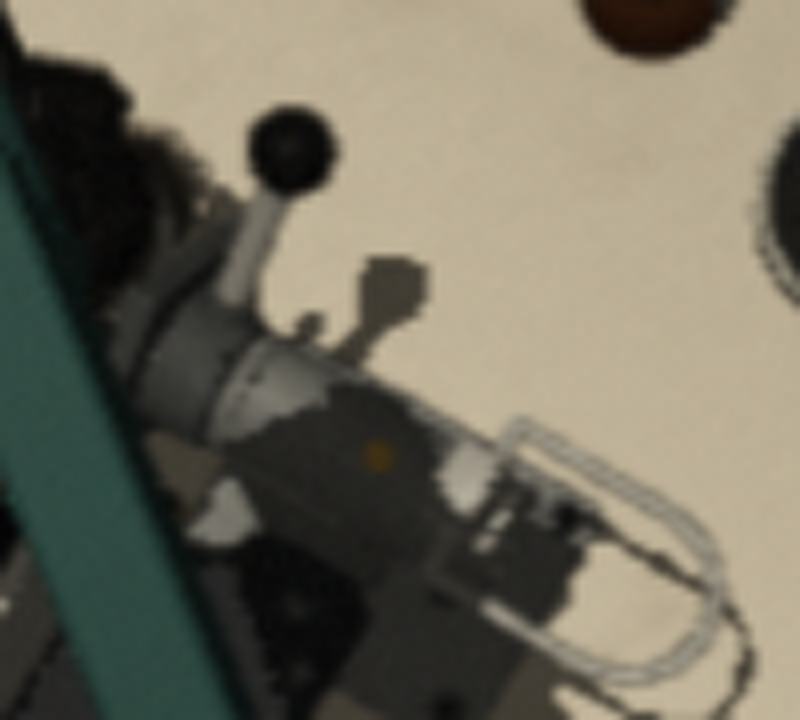

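>>> {"name": "step_arm", "arguments": {"commands": [{"xyz": [0.0255, -0.1545, 0], "twist": [0, 0, 0]}, {"xyz": [0.0255, -0.1545, 0], "twist": [0, 0, 0]}, {"xyz": [0.0255, -0.1545, 0], "twist": [0, 0, 0]}, {"xyz": [0.0255, -0.1545, 0], "twist": [0, 0, 0]}, {"xyz": [0.0255, -0.1545, 0], "twist": [0, 0, 0]}, {"xyz": [0.0255, -0.1545, -0.04], "twist": [0, 0, 0]}, {"xyz": [0.0255, -0.1545, -0.075], "twist": [0, 0, 0]}, {"xyz": [0.0255, -0.1545, -0.085], "twist": [0, 0, 0]}, {"xyz": [0.0255, -0.1545, -0.085], "twist": [0, 0, 0]}], "fingers": 255}}

```text
time: 20.7
tool_pos: [0.5068, 0.1203, 0.207]
ee_rot: [-1.563, 0.005, 1.063]
wrist_force: [-0.5, 0.1, -0.0]
width: 0.0006
```

```bash
python3 -c "
from h import *
snap('r');crop('r','scene',280,120,370,220,6,'r1');crop('r','top',250,110,350,200,6,'r2')
o=robot.get_obs();print(o['tool_pos'],o['ee_rot'],o['wrist_force'],o['width'])"
```

```text
[0.50945073 0.12108555 0.21228402] [-1.57131800e+00 -4.80414817e-04  1.06357454e+00] [0.13538482 0.11508601 0.66020946] 0.0005603393330981524
```

View pics/r1.png

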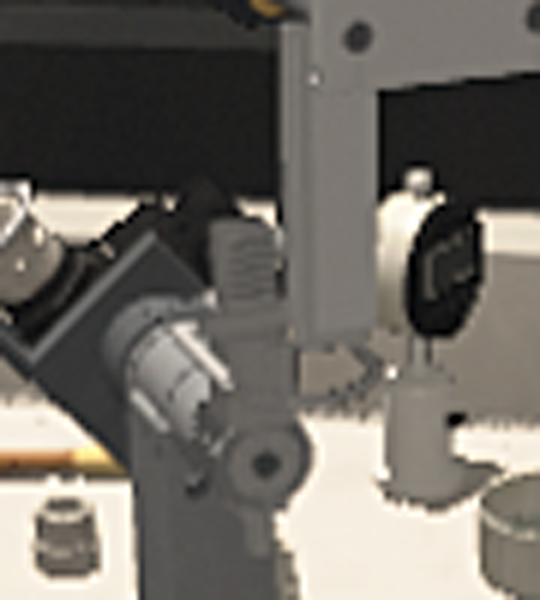

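View pics/r2.png

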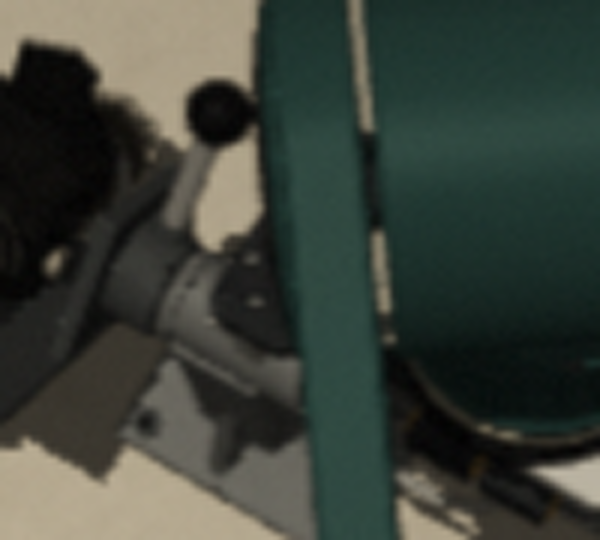

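>>> {"name": "step_arm", "arguments": {"commands": [{"xyz": [-0.001, 0, -0.012], "twist": [0, 0, 0]}, {"xyz": [-0.001, 0, -0.018], "twist": [0, 0, 0]}, {"xyz": [-0.001, 0, -0.024], "twist": [0, 0, 0]}, {"xyz": [-0.001, 0, -0.03], "twist": [0, 0, 0]}, {"xyz": [-0.001, 0, -0.03], "twist": [0, 0, 0]}]}}

```text
time: 21.22
tool_pos: [0.5077, 0.1216, 0.1804]
ee_rot: [-1.57, -0.0, 1.064]
wrist_force: [0.3, 1.2, 1.0]
width: 0.0003
```

```bash
python3 -c "
from h import *
snap('s');crop('s','scene',280,120,370,220,6,'s1')
o=robot.get_obs();print(o['tool_pos'],o['wrist_force'])"
```

```text
[0.50799764 0.12133894 0.18135576] [0.65646913 0.34804718 1.16577949]
```

View pics/s1.png

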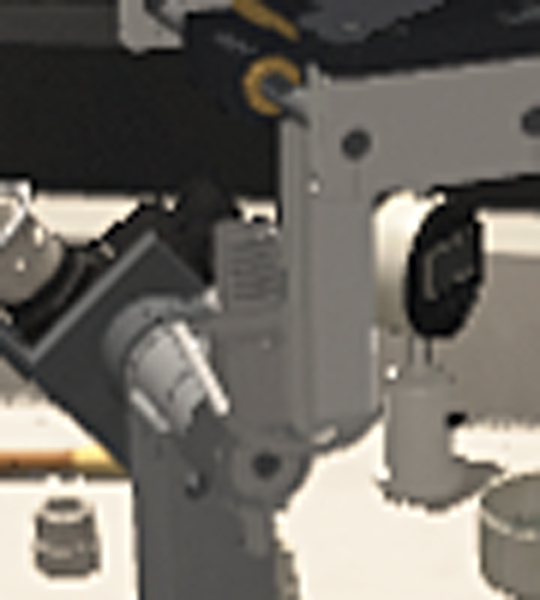

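>>> {"name": "step_arm", "arguments": {"commands": [{"xyz": [0, 0, -0.007], "twist": [0, 0, 0]}, {"xyz": [0, 0, -0.014], "twist": [0, 0, 0]}, {"xyz": [0, 0, -0.02], "twist": [0, 0, 0]}, {"xyz": [0, 0, -0.02], "twist": [0, 0, 0]}]}}

```text
time: 21.65
tool_pos: [0.5067, 0.1206, 0.1588]
ee_rot: [-1.568, 0.003, 1.064]
wrist_force: [-0.0, -1.0, -0.2]
width: 0.0006
```

```bash
python3 -c "
from h import *
snap('t');crop('t','scene',280,120,370,220,6,'t1')
o=robot.get_obs();print(o['tool_pos'],o['wrist_force'])"
```

```text
[0.50731773 0.12065098 0.16013945] [-0.21776604  0.10801116  0.85604122]
```

View pics/t1.png

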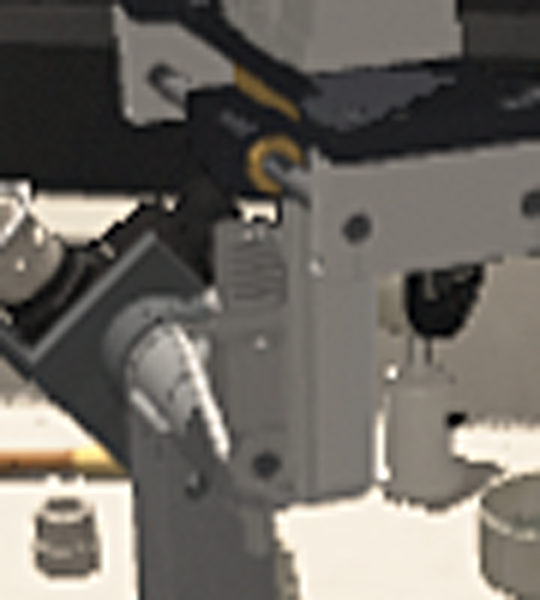

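>>> {"name": "step_arm", "arguments": {"commands": [{"xyz": [0, 0, -0.006], "twist": [0, 0, 0]}, {"xyz": [0, 0, -0.012], "twist": [0, 0, 0]}, {"xyz": [0, 0, -0.012], "twist": [0, 0, 0]}, {"xyz": [0, 0, -0.012], "twist": [0, 0, 0]}]}}

```text
time: 22.08
tool_pos: [0.5076, 0.1211, 0.1485]
ee_rot: [-1.57, 0.001, 1.064]
wrist_force: [0.5, -0.3, 0.5]
width: 0.0006
```

```bash
python3 -c "
from h import *
snap('u');crop('u','scene',280,120,370,220,6,'u1')
o=robot.get_obs();print(o['tool_pos'],o['wrist_force'])"
```

```text
[0.50807344 0.12112211 0.14931459] [-0.17538571  0.24225885  0.99340613]
```

View pics/u1.png

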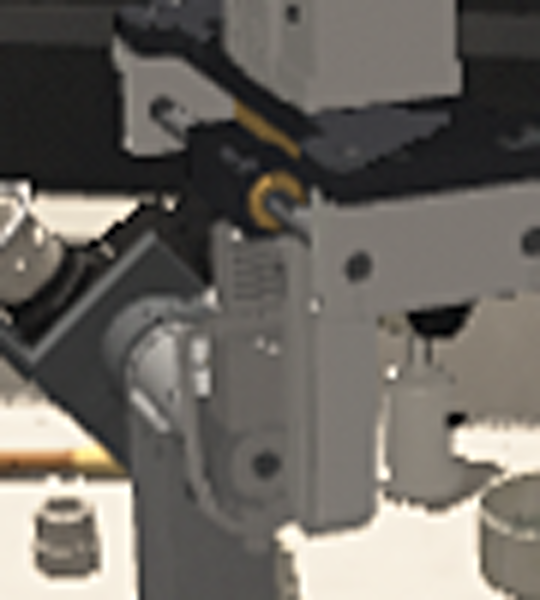

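>>> {"name": "step_arm", "arguments": {"commands": [{"xyz": [-0.005, -0.009, 0.03], "twist": [0, 0, 0]}, {"xyz": [-0.005, -0.009, 0.07], "twist": [0, 0, 0]}, {"xyz": [-0.005, -0.009, 0.11], "twist": [0, 0, 0]}, {"xyz": [-0.005, -0.009, 0.15], "twist": [0, 0, 0]}, {"xyz": [-0.105, -0.009, 0.15], "twist": [0, 0, 0]}, {"xyz": [-0.105, 0.091, 0.15], "twist": [0, 0, 0]}, {"xyz": [-0.105, 0.151, 0.15], "twist": [0, 0, 0]}, {"xyz": [-0.105, 0.151, 0.15], "twist": [0, 0, 0]}, {"xyz": [-0.105, 0.151, 0.15], "twist": [0, 0, 0]}, {"xyz": [-0.105, 0.151, 0.15], "twist": [0, 0, 0]}, {"xyz": [-0.105, 0.151, 0.15], "twist": [0, 0, 0]}]}}

```text
time: 23.1
tool_pos: [0.4021, 0.274, 0.2995]
ee_rot: [-1.571, -0.0, 1.069]
wrist_force: [0.1, 0.6, -0.9]
width: 0.0003
```

```bash
python3 -c "
from h import *
snap('v');crop('v','scene',290,140,350,215,8,'v1');crop('v','top',250,110,350,200,7,'v2')
o=robot.get_obs();print(o['tool_pos'],o['wrist_force'],o['time'])"
```

```text
[0.40322287 0.27168698 0.29944718] [ 0.5191163  -0.54095743  0.6210644 ] 23.2
```

View pics/v1.png

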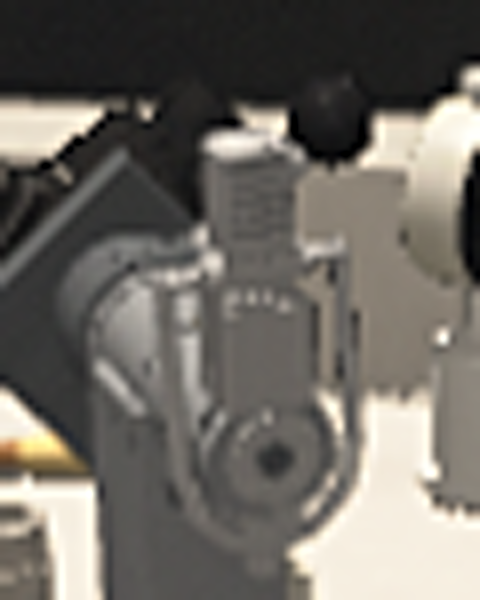

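View pics/v2.png

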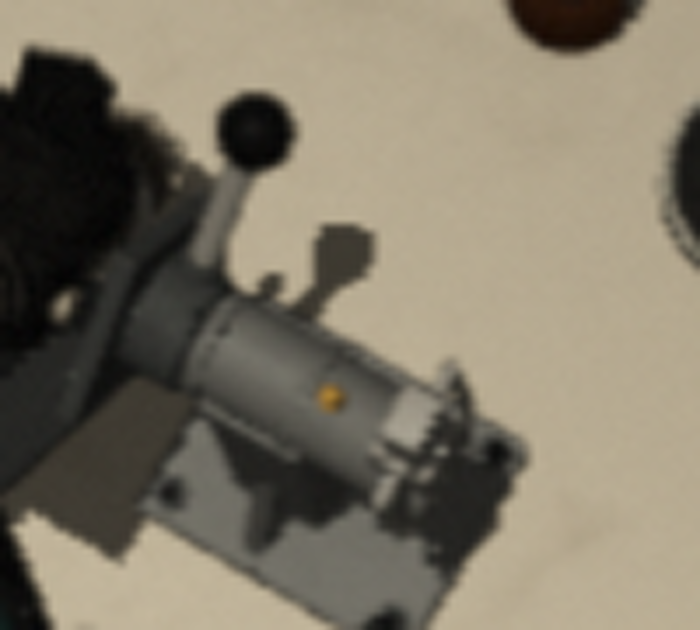

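```bash
python3 -c "
from h import *
for q in [(225,142),(245,145),(235,150)]: print(dep('v','scene',290+q[0]/8,140+q[1]/8))
for q in [(400,415),(410,410)]: print(dep('v','top',250+q[0]/7,110+q[1]/7))
for q in [(265,530),(230,525),(300,515)]: print('bow',dep('v','scene',290+q[0]/8,140+q[1]/8))
b=tuple
print(tri((290+240/8,140+148/8),(250+412/7,110+415/7)))
"
```

```text
[0.53092975 0.17593579 0.21589097]
[0.53342755 0.17217768 0.21525947]
[0.52774683 0.17022898 0.21604987]
[0.5352529  0.17960291 0.21371338]
[0.53618646 0.1767418  0.21643825]
bow [0.53264264 0.1683462  0.12137015]
bow [0.55671688 0.20047517 0.10482458]
bow [ 0.75262846  0.34385832 -0.00364081]
(array([0.53568873, 0.17606001, 0.21308058]), np.float64(0.0006002628497726931))
```

Grip top is at about 0.216 m, which is what a seated pin should give (0.178 + 0.038). The bail is shut and the gripper is clear.

```bash
python3 -c "
from h import *
print(robot.close_job())"
```

```text
the job is handed in; nothing more can be done
None
```

The head is locked: the pin is fully home in the spindle's cross-hole and its bail is shut round the point. I handed the job in at about 23 s of the 64 s allowed.

- **Placing the pin:** I took it from the block and stood it in the bore with its bail out over the sleeve's free end.
- **Finding the cross-hole:** I swung the ball lever away in steps of about 2 mm. The pin dropped at about 0.85 rad past upright. The step in which I saw the drop was followed by one more of about 1.4 mm before I stopped. The lever force stayed at 1–2 N with no jump.
- **Pressing home:** I re-gripped the pin, turned it back about 8° because it had twisted while the spindle moved, and pressed until it stopped hard at 14 N.
- **Closing the bail:** Closed fingers pushed the bow down and it snapped shut.

**Last checks:**
- **Pin height:** three of the five depth readings put the grip top at about 0.216 m, which is the height for the shoulder on the boss. The other two were 0.214 and 0.215 m, and a two-camera fix gave 0.213 m, roughly within the cameras' error.
- **Bail:** the scene picture shows it folded over the sleeve end with the bow at the pin's point, and the gripper was clear of everything.
- **Plunger push:** during pressing I read only 0.5–3 N before the hard stop, not the 5–10 N the plunger should take. I judged the pin home from the hard stop and the height.

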